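Put the paint pans away in the sketch box

TASK

Put the paints away: pull the sketch box's part-open drawer right out to its stop and set every paint pan that is lying on the desk into a bay of its own, flat and paint side up, filling the front row before the back row (a pan that is already in the drawer keeps its place). Then lay the brush tray squarely across the drawer, resting on both side walls over the pans, and push the drawer fully shut; leave the other things on the desk where they are.

Things in the scene. Friction and masses are not known exactly. Their poses are not given: they have to be found in the camera images.
- pan1: Paint pan, one of several alike: white plastic block 60 x 36 mm, 24 mm high, a brown cake of paint flush in its top. Origin at the centre of its underside, y along the 60 mm length, x across the 36 mm, z up (paint side). 50 to 95 g. At the start paint up on the desk, right of the box, among other small things, or absent (4 or 5 of pan1 to pan5 are present).
- pan2: Paint pan, one of several alike: white plastic block 60 x 36 mm, 24 mm high, a brown cake of paint flush in its top. Origin at the centre of its underside, y along the 60 mm length, x across the 36 mm, z up (paint side). 50 to 95 g. At the start paint up on the desk, right of the box, among other small things, or absent (4 or 5 of pan1 to pan5 are present).
- pan3: Paint pan, one of several alike: white plastic block 60 x 36 mm, 24 mm high, a brown cake of paint flush in its top. Origin at the centre of its underside, y along the 60 mm length, x across the 36 mm, z up (paint side). 50 to 95 g. At the start paint up on the desk, right of the box, among other small things, or absent (4 or 5 of pan1 to pan5 are present).
- pan4: Paint pan, one of several alike: white plastic block 60 x 36 mm, 24 mm high, a brown cake of paint flush in its top. Origin at the centre of its underside, y along the 60 mm length, x across the 36 mm, z up (paint side). 50 to 95 g. At the start paint up on the desk, right of the box, among other small things, or absent (4 or 5 of pan1 to pan5 are present).
- pan5: Paint pan, one of several alike: white plastic block 60 x 36 mm, 24 mm high, a brown cake of paint flush in its top. Origin at the centre of its underside, y along the 60 mm length, x across the 36 mm, z up (paint side). 50 to 95 g. At the start paint up on the desk, right of the box, among other small things, or absent (4 or 5 of pan1 to pan5 are present).
- stored1: Paint pan, one of several alike: white plastic block 60 x 36 mm, 24 mm high, a brown cake of paint flush in its top. Origin at the centre of its underside, y along the 60 mm length, x across the 36 mm, z up (paint side). 50 to 95 g. Already in a bay of the front row at the start, or absent (one of stored1 and stored2 is present).
- stored2: Paint pan, one of several alike: white plastic block 60 x 36 mm, 24 mm high, a brown cake of paint flush in its top. Origin at the centre of its underside, y along the 60 mm length, x across the 36 mm, z up (paint side). 50 to 95 g. Already in a bay of the front row at the start, or absent (one of stored1 and stored2 is present).
- drawer (a joint): Travel of the sketch box's drawer, m: -0.08 shut, about 0 part open at the start, +0.13 at its stop; about 2 N of friction, no spring or catch. The box's x axis points the way the drawer shuts, away from the robot. Front panel 14 mm thick, 284 mm wide, top 88 mm above the desk. Inside: 232 mm long, 236 mm wide, floor 18 mm above the desk; side walls 12 mm, rear wall 8 mm thick, tops at 46 mm.
- drawer_handle (a point): Centre of the drawer's pull: a straight brass bar 10 mm thick, 90 mm long along the box's y, 70 mm above the desk, its centreline 40 mm in front of the panel's face, with a leg back to the panel at each end, so a finger fits behind it from above. Axes as the box's.
- brushtray: The drawer's lift-out brush tray: open wooden trough, 258 mm long (y), 44 mm wide (x), 22 mm high, with three brushes in it, 200 g. Origin at the centre of its underside. At the start it lies on the desk, far right. Its place is crosswise in the drawer, over the pans, its ends resting on the tops of both side walls (the walls' outer faces are 260 mm apart).
- drawer_top (a point): Point midway between the drawer's side walls, level with their tops (46 mm above the desk, 28 mm above the drawer's floor), 106 mm behind the front panel, between the two rows. Moves with the drawer; axes as the box's. The fixed wooden box is 290 mm wide, 270 mm deep, 100 mm high (slats on top to 112 mm), its opening 270 mm wide, up to 90 mm above the desk.
- bay_front_left (a point): Centre, on the drawer's floor, of the left bay of the front row (nearer to the robot, 62 mm behind the front panel; left is +y). Moves with the drawer; axes as the box's. The bay, 70 mm (y) by 46 mm (x) inside, takes one pan with its length along y; it is framed by metal strips 4 mm thick and 6 mm high.
- bay_front_middle (a point): Centre, on the drawer's floor, of the middle bay of the front row (nearer to the robot, 62 mm behind the front panel; left is +y). Moves with the drawer; axes as the box's. The bay, 70 mm (y) by 46 mm (x) inside, takes one pan with its length along y; it is framed by metal strips 4 mm thick and 6 mm high.
- bay_front_right (a point): Centre, on the drawer's floor, of the right bay of the front row (nearer to the robot, 62 mm behind the front panel; left is +y). Moves with the drawer; axes as the box's. The bay, 70 mm (y) by 46 mm (x) inside, takes one pan with its length along y; it is framed by metal strips 4 mm thick and 6 mm high.
- bay_back_left (a point): Centre, on the drawer's floor, of the left bay of the back row (farther from the robot, 150 mm behind the front panel; left is +y). Moves with the drawer; axes as the box's. The bay, 70 mm (y) by 46 mm (x) inside, takes one pan with its length along y; it is framed by metal strips 4 mm thick and 6 mm high.
- bay_back_middle (a point): Centre, on the drawer's floor, of the middle bay of the back row (farther from the robot, 150 mm behind the front panel; left is +y). Moves with the drawer; axes as the box's. The bay, 70 mm (y) by 46 mm (x) inside, takes one pan with its length along y; it is framed by metal strips 4 mm thick and 6 mm high.
- bay_back_right (a point): Centre, on the drawer's floor, of the right bay of the back row (farther from the robot, 150 mm behind the front panel; left is +y). Moves with the drawer; axes as the box's. The bay, 70 mm (y) by 46 mm (x) inside, takes one pan with its length along y; it is framed by metal strips 4 mm thick and 6 mm high.
- dish: Bystander, to be left alone: white ceramic bowl, 68 mm across, 22 mm high. Origin at the centre of its underside.
- inkpot: Bystander, to be left alone: brown glass ink pot with a black cap, 48 mm across, 45 mm high. Origin at the centre of its underside.
- tape: Bystander, to be left alone: roll of paper tape lying flat, 72 mm across, 24 mm high, with a 54 mm hole. Origin at the centre of its underside.
- waterjar: Bystander, to be left alone: open glass water jar, 72 mm across, 100 mm high, at the left of the desk. Origin at the centre of its underside.
- washbrush: Bystander, to be left alone: flat wash brush lying on the desk, 180 mm long, 12 mm thick, left of the box. Origin at the centre of its underside.
- tube: Bystander, to be left alone: metal paint tube lying on the desk, 108 mm long, 32 mm wide, 16 to 20 mm high, right of the box. Origin at the centre of its underside.
Things that resemble listed ones, but are neither listed nor needed, are in the scene too. What is shaped like the pan5 but pink or turquoise is not meant.

How it is judged:
By the outcome, as a careful person would: the job done as asked, in the order asked, and still so for the second after the job is handed in, with the robot touching nothing.
Of pan1, pan2, pan3, pan4, pan5 only 4 to 5 are there at a start; the rules pass over those that are not, and their reading is None.
Of stored1, stored2 only 1 to 1 are there at a start; the rules pass over those that are not, and their reading is None.
At some moment in a run one of pan1, pan2, pan3, pan4, pan5 may be knocked a few centimetres aside while the robot is not near it.
Once in a run the grip may slacken for a moment while it holds something.
It also fails if it takes over 208 s, if anything falls off the work surface, if the arm or the gripper's body presses on something with over 40 N, if the wrist force passes 120 N, or if a joint passes its speed limit or range.

ROBOT

A 7-joint arm with a two-finger parallel gripper is mounted at the origin on the work surface. World frame = base frame: x ahead of the robot, y to its left, z up, the work surface at z = 0. Lengths are in m, angles in rad, forces in N, time in s.
With the tool pointing down it reaches from about 0.35 to 0.9 m from the base axis. Payload 7.2 kg.
Tool frame: the origin (TCP) lies at the very end of the fingers, on their centre line; the grasp point (between the pads) lies 19 mm behind it (robot.hold_point_z is the distance from the TCP to the grasp point, in m); z points along the fingers, y is the line along which they close (so a half turn about z gives the same grasp; the last joint's range is limited). The gripper opens to 85 mm and grips with 20 to 120 N. Pads are 22 mm wide; open, the fingers measure 114 mm over their backs; the gripper's body (76 mm by 85 mm) begins 54 mm behind the grasp point. The pads swing forward as they close: fully open they stand 13 mm farther back than shut.
Start: joints at [1.179, 0.411, -0.013, 1.596, 0.006, 1.134, -0.082], TCP at [0.199, -0.593, 0.231] pointing down, gripper open.
Joint ranges: [-2.95, 2.95], [-0.29, 1.99], [-1.47, 1.44], [0.14, 2.54], [-1.03, 4.17], [0.13, 1.85], [-2.86, 2.86]. Speed limits (rad/s): [2.39, 2.39, 3.01, 3.01, 3.14, 3.14, 3.14].

INTERFACE

Orientations are given as a unit quaternion [w, x, y, z].
In Python, from plant import robot gives the robot as it stands.
- The arm moves only by the shell command python3 -m crank 'ROWS' [OPENING]. ROWS is JSON, a list of rows, each a list of 2 entries, a list of its own where there are three numbers: the shift along the world's x, y, z in m, then the turn, a rotation vector about the world's x, y, z in degrees. A call has 1 to 10 rows; each row shifts and turns the commanded pose from where the row before left it; what a row does not reach is not made up. A row lasts 1/8 s, in which the tool goes at most 62.5 mm and 10.7 degrees, less where a joint would pass 70% of its speed; a pose out of reach is approached as far as the arm can. A call with a gripper value outside its range is refused whole. OPENING is the opening, from 0 (shut) to 1 (fully open), set as the call begins (- or left out, the last holds). The fingers move at their own pace and stop on an object; the grip force is fixed at half the most. Time passes only in rows, so rows that do not move let the fingers close. It gives the time, the measured TCP pose, the force, the opening and the grip force at its end, in the units of the state.
- robot.state(): the state, without advancing time (a new reading comes with each control period).
- robot.snapshot(name): name is "scene" or "top" or "wrist"; returns the picture (420x560x3 uint8, red, green, blue); there is no depth.
- robot.camera_model(name): a dict with "vertical_fov" (degrees; the focal length in pixels is half the picture's height over the tangent of half this angle, whatever the lens; pixels are square), "cx", "cy" (the principal point, pixels), "pose" (4x4, takes a point from camera to world coordinates). Camera axes: x right, y up, looking along -z (the intrinsics and any distortion apply to the point x, -y, -z); pixel columns grow to the right and rows downward; lengths in m; the calibration is good to about 2 mm. A picture is of the moment at which its call begins: read the wrist's pose just before it. camera_model takes no time and is no camera call; for the wrist camera it gives the pose at the moment of the call.
- robot.hand_in(): hands the job in; it is judged then, once.
The state is a dict: "clock": time; "qpos": joint angles; "qvel": joint speeds; "tau": joint torques, N m; "tool_pos": TCP position; "tcp_rot": TCP orientation; "contact_force": force on the tool from outside, world axes, zero at the start; "wrist_torque": the same for the moment, N m; "grip_width": opening from 0.0 (shut) to 1.0 (fully open); "grip_force": force on a finger pad.
Only numpy, scipy, OpenCV 4.12 (cv2) and the standard library are available. Lean on these libraries where they do the work, as an engineer would, in place of code of your own. Each camera call takes 0.05 s, during which the arm holds its last target. There are 200 camera calls.

## Working session

There is one attempt and no reset: what is moved stays moved. The work goes in short steps, Python scripts to look and compute and a shell command to move; the robot and the scene stay as the last step left them, time stands still between calls to the robot, and variables do not carry over. Pictures are saved under pics/ and viewed, at most 14 in all, crops included, and the job is handed in when it is done.

```bash
mkdir -p pics; ls
python3 - <<'E'
from plant import robot
import cv2,numpy as np
print(robot.state())
for n in ["scene","top"]:
    im=robot.snapshot(n); cv2.imwrite(f"pics/{n}0.png",im[:,:,::-1])
    m=robot.camera_model(n); print(n,m)
print(robot.camera_model("wrist"), robot.hold_point_z)
E
```

```text
pics
{'clock': 0.0, 'qpos': array([ 1.17877541,  0.41189761, -0.01273299,  1.59702417,  0.0055989 ,
        1.13426987, -0.08217642]), 'qvel': array([ 0.00125036, -0.00173783, -0.00101806, -0.00072376,  0.00038452,
        0.00122695,  0.00121377]), 'tau': array([ 8.24041763e-04, -6.00634646e+01,  6.82303961e-01, -2.99410182e+01,
        1.38064910e-02,  1.07755826e-02, -2.79428939e-06]), 'tool_pos': array([ 0.19869243, -0.59207472,  0.2304625 ]), 'tcp_rot': array([-7.61721023e-04,  9.86915418e-01,  1.61236925e-01, -1.75632212e-04]), 'contact_force': array([ 0.3915617 ,  0.06473931, -1.12789235]), 'wrist_torque': array([0.02658398, 0.01576051, 0.0108092 ]), 'grip_force': 0.0, 'grip_width': 0.9992580239159059}
scene {'vertical_fov': 45.145795948974545, 'cx': 270.55665854985637, 'cy': 213.0188311095533, 'pose': array([[ 8.73737950e-01, -3.67168761e-01,  3.19012688e-01,
         9.95922301e-01],
       [ 4.86396916e-01,  6.59311195e-01, -5.73347005e-01,
        -6.86633027e-01],
       [ 1.86472803e-04,  6.56121825e-01,  7.54654965e-01,
         1.07073661e+00],
       [ 0.00000000e+00,  0.00000000e+00,  0.00000000e+00,
         1.00000000e+00]])}
top {'vertical_fov': 46.93536275232741, 'cx': 287.2481068230864, 'cy': 197.55226953015853, 'pose': array([[ 0.00511371,  0.99313991, -0.11682026,  0.40243501],
       [-0.99998026,  0.00550527,  0.00302938,  0.04678081],
       [ 0.00365173,  0.11680246,  0.99314845,  1.35269271],
       [ 0.        ,  0.        ,  0.        ,  1.        ]])}
{'vertical_fov': 66.81478330002102, 'cx': 281.29444507721144, 'cy': 206.97374025583926, 'pose': array([[ 0.31815753,  0.91601214,  0.24433083,  0.25983655],
       [-0.94803672,  0.30780896,  0.08049854, -0.57062269],
       [-0.00146958, -0.25724581,  0.96634488,  0.37235872],
       [ 0.        ,  0.        ,  0.        ,  1.        ]])} 0.0187
```

View pics/top0.png

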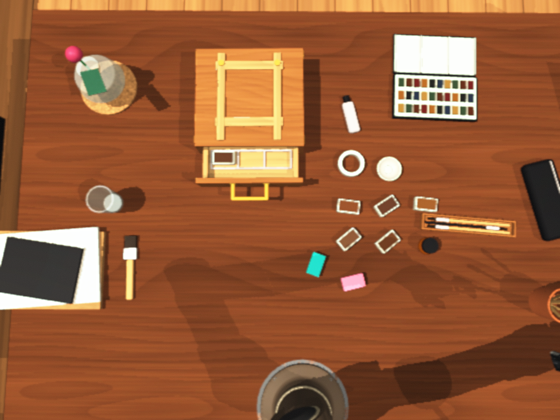

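View pics/scene0.png

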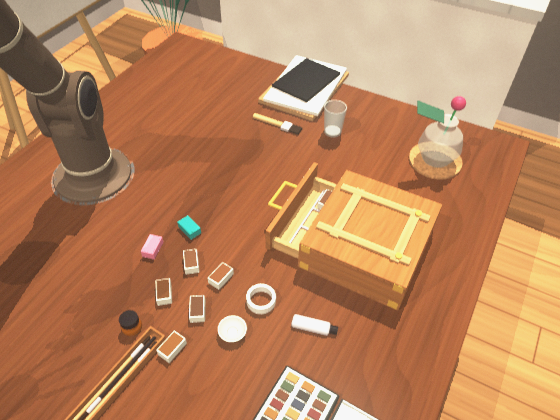

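The top view shows the box at about (250,115), with its handle bar at about (250,198). One pan is stored in the front-left bay at (224,157). There are five desk pans at (348,206), (387,205), (426,204), (348,239) and (387,241). The tray is at (468,225), and the tube, dish and tape are nearby. The scene view agrees.

```bash
cat > h.py <<'E'
import numpy as np,cv2
from plant import robot
def K(m): return 210/np.tan(np.radians(m["vertical_fov"])/2)
def proj(m,P):
    P=np.atleast_2d(P); T=np.linalg.inv(m["pose"]); c=P@T[:3,:3].T+T[:3,3]
    f=K(m); return np.c_[m["cx"]+f*c[:,0]/-c[:,2], m["cy"]-f*c[:,1]/-c[:,2]]
def ray(m,p):
    f=K(m); d=np.array([(p[0]-m["cx"])/f,-(p[1]-m["cy"])/f,-1.]); return m["pose"][:3,3],m["pose"][:3,:3]@d
def onz(m,p,z):
    o,d=ray(m,p); return o+d*(z-o[2])/d[2]
def tri(obs):
    A=np.zeros((3,3));b=np.zeros(3)
    for m,p in obs:
        o,d=ray(m,p); d=d/np.linalg.norm(d); Q=np.eye(3)-np.outer(d,d); A+=Q;b+=Q@o
    x=np.linalg.solve(A,b)
    return x,[np.round(proj(m,x)[0]-p,1) for m,p in obs]
def crop(im,x0,y0,x1,y1,s,name=None):
    c=cv2.resize(im[y0:y1,x0:x1],None,fx=s,fy=s,interpolation=cv2.INTER_CUBIC)
    st=10 if s>=3 else 20
    for x in range((x0//st+1)*st,x1,st): 
        cv2.line(c,((x-x0)*s,0),((x-x0)*s,6),(0,255,255),1); cv2.putText(c,str(x),((x-x0)*s-8,16),0,.33,(0,255,255),1)
    for y in range((y0//st+1)*st,y1,st):
        cv2.line(c,(0,(y-y0)*s),(6,(y-y0)*s),(0,255,255),1); cv2.putText(c,str(y),(8,(y-y0)*s+4),0,.33,(0,255,255),1)
    return c
E
python3 - <<'E'
from h import *
t=cv2.imread("pics/top0.png"); s=cv2.imread("pics/scene0.png")
a=crop(t,190,140,310,205,5); b=crop(s,255,155,375,265,5)
b=b[:]; c=np.vstack([a,cv2.resize(b,(600,550))[:0]]) 
b=crop(s,260,160,350,250,3)
c=np.zeros((600,800,3),np.uint8); c[:325,:600]=a; c[327:597,:270]=b
d=crop(t,325,185,520,255,2); e=crop(t,330,192,450,257,4); c[330:590,275:755]=e
cv2.imwrite("pics/c1.png",c)
E
```

```text
(no output)
```

View pics/c1.png

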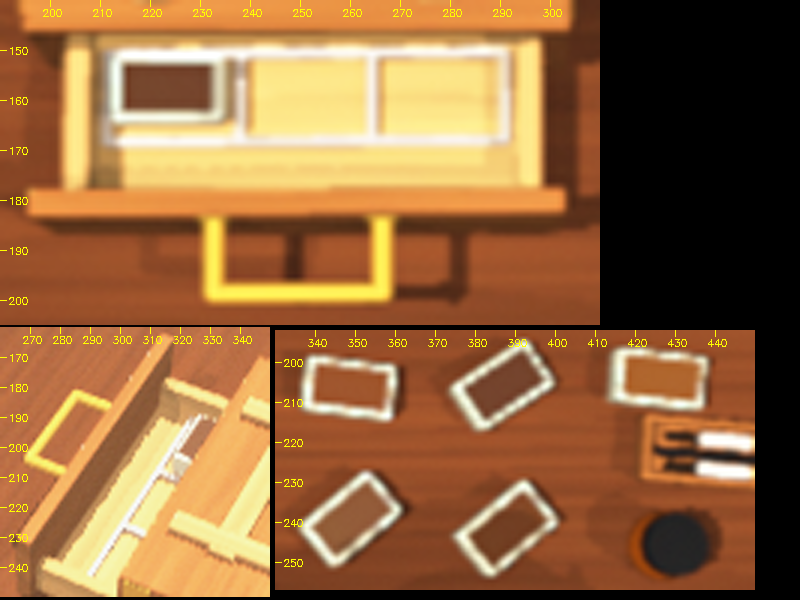

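The crop shows the handle bar at row 198.5 from col 231 to 268, the panel top edge from (195,178) to (303,178), and the bay strips. All five desk pans are clear.

Run:
```python
from h import *
np.set_printoptions(precision=4,suppress=True)
mt=robot.camera_model("top"); ms=robot.camera_model("scene")
print("bar ends tri", tri([(mt,(232,198.5)),(ms,(286,180))])[0], tri([(mt,(267,198.5)),(ms,(268,204.5))]))
for p in [(232,198.5),(267,198.5)]: print("bar z.07",onz(mt,p,.07))
for p in [(195,177.5),(303,177.5),(195,182.5),(303,182.5)]: print("panel z.088",onz(mt,p,.088))
# bays strips z .024: front strip row 168, cols 211,238,265,291
for c in (211,238,265,291): print("strip",onz(mt,(c,168),.024))
print("boxtop", [onz(mt,p,.1) for p in [(195,146),(304,146)]])
t=cv2.imread("pics/top0.png")
g=t[185:260,325:445].astype(int)
w=((g.min(2)>135)).astype(np.uint8)
cs,_=cv2.findContours(w,cv2.RETR_EXTERNAL,cv2.CHAIN_APPROX_NONE)
for c in cs:
    if cv2.contourArea(c)<100: continue
    q=cv2.boxPoints(cv2.minAreaRect(c))+[325,185]
    W=np.array([onz(mt,p,.024) for p in q]); ctr=W.mean(0)
    e=W[1]-W[0]; f=W[2]-W[1]
    L=e if np.linalg.norm(e)>np.linalg.norm(f) else f
    a=np.degrees(np.arctan2(-L[0],L[1])); a=(a+90)%180-90
    print(q.mean(0),"ctr",ctr[:2],"L",np.linalg.norm(e),np.linalg.norm(f),"yaw",a.round(1))
for p in [(423,220),(515,228)]: print("tray",onz(mt,p,.02))
```

```text
bar ends tri [0.552  0.1916 0.0777] (array([0.5512, 0.0973, 0.0685]), [array([-0.1, -0.2]), array([-0.2,  0. ])])
bar z.07 [0.5499 0.1903 0.07  ]
bar z.07 [0.5505 0.0969 0.07  ]
panel z.088 [0.6032 0.2871 0.088 ]
panel z.088 [0.6048 0.0015 0.088 ]
panel z.088 [0.5899 0.2867 0.088 ]
panel z.088 [0.5915 0.0015 0.088 ]
strip [0.6404 0.2554 0.024 ]
strip [0.6408 0.1803 0.024 ]
strip [0.6413 0.1051 0.024 ]
strip [0.6417 0.0327 0.024 ]
boxtop [array([0.6854, 0.2871, 0.1   ]), array([ 0.6871, -0.0006,  0.1   ])]
[348.3936 238.8144] ctr [ 0.4459 -0.1254] L 0.06331791138226069 0.038085740455716895 yaw 39.2
[386.4332 205.5072] ctr [ 0.5382 -0.2314] L 0.06314982814203755 0.03796152840669149 yaw 32.8
tray [ 0.4988 -0.3325  0.02  ]
tray [ 0.4781 -0.586   0.02  ]
```

```bash
cat >> h.py <<'E'
def pans(im=None,cam="top",x0=300,y0=150,x1=500,y1=330,z=.024,show=True):
    m=robot.camera_model(cam)
    if im is None: im=robot.snapshot(cam)
    g=im[y0:y1,x0:x1].astype(int)
    w=((g.min(2)>105)&(g.max(2)-g.min(2)<85)).astype(np.uint8)
    w=cv2.morphologyEx(w,cv2.MORPH_CLOSE,np.ones((3,3),np.uint8)); out=[]
    for c in cv2.findContours(w,cv2.RETR_EXTERNAL,cv2.CHAIN_APPROX_NONE)[0]:
        if len(c)<20: continue
        q=cv2.boxPoints(cv2.minAreaRect(c))+[x0,y0]
        W=np.array([onz(m,p,z) for p in q]); e=W[1]-W[0]; f=W[2]-W[1]
        if np.linalg.norm(e)<np.linalg.norm(f): e,f=f,e
        l,s=np.linalg.norm(e),np.linalg.norm(f)
        if .053<l<.072 and .031<s<.045:
            a=np.degrees(np.arctan2(-e[0],e[1])); a=(a+90)%180-90
            out.append((W.mean(0)[:2],a)); 
            if show: print(q.mean(0).round(1),"ctr",W.mean(0)[:2].round(4),"L",l.round(3),s.round(3),"yaw",a.round(1))
    return out
def st():
    s=robot.state(); w,x,y,z=s["tcp_rot"]
    from scipy.spatial.transform import Rotation as R
    M=R.from_quat([x,y,z,w]).as_matrix()
    print("t",round(s["clock"],2),"p",s["tool_pos"].round(4),"yaw",np.degrees(np.arctan2(M[1,0],M[0,0])).round(1),"tilt",M[:,2].round(3),"F",s["contact_force"].round(1),"w",round(s["grip_width"],3),"gf",round(s["grip_force"],1),"q",s["qpos"].round(2))
E
python3 - <<'E'
from h import *
r=pans(cv2.imread("pics/top0.png")[:,:,::-1])
print(proj(robot.camera_model("scene"),np.array([[*p[0],.024] for p in r])).round(1))
E
python3 -m crank '[[[0.02,0.04,0],[0,0,4]],[[0.02,0.045,0],[0,0,5]],[[0.025,0.05,0],[0,0,5]],[[0.025,0.05,0],[0,0,5]],[[0.025,0.05,0],[0,0,5]],[[0.025,0.05,0],[0,0,5]],[[0.025,0.05,0],[0,0,5]],[[0.02,0.05,0],[0,0,5]],[[0.02,0.05,0],[0,0,5]],[[0.02,0.05,0],[0,0,5]]]' 0.6
python3 -m crank '[[[0.025,0.05,0],[0,0,5]],[[0.025,0.05,0],[0,0,5]],[[0.025,0.05,0],[0,0,5]],[[0.025,0.05,0],[0,0,5]],[[0.02,0.03,0],[0,0,3]],[[0.01,0.02,0],[0,0,0]],[[0,0,0],[0,0,0]]]'
python3 -c "from h import *;st()"
```

```text
[352.9 282.4] ctr [ 0.3281 -0.1364] L 0.055 0.035 yaw 13.3
[387.3 241.3] ctr [ 0.4398 -0.2319] L 0.065 0.04 yaw 39.5
[348.4 238.8] ctr [ 0.446  -0.1254] L 0.064 0.039 yaw 39.7
[348.1 206. ] ctr [ 0.5363 -0.1255] L 0.064 0.04 yaw -6.9
[425.5 203.6] ctr [ 0.544  -0.3395] L 0.066 0.04 yaw -6.1
[386.3 205.5] ctr [ 0.5383 -0.2311] L 0.065 0.04 yaw 33.7
[[149.4 243.2]
 [161.6 288.2]
 [189.1 258.1]
 [218.8 272.5]
 [169.7 343.2]
 [195.2 305.2]]
clock: 1.35
tool_pos: [0.4241, -0.1059, 0.2313]
tcp_rot: [0.0, 0.83, 0.557, -0.0]
contact_force: [1.2, -0.7, -0.0]
grip_width: 0.602
grip_force: 0.0
clock: 2.22
tool_pos: [0.5536, 0.1443, 0.2306]
tcp_rot: [-0.001, 0.703, 0.711, -0.0]
contact_force: [0.2, -0.3, 0.3]
grip_width: 0.599
grip_force: 0.0
t 2.23 p [0.5536 0.1443 0.2306] yaw 90.7 tilt [-0.001  0.001 -1.   ] F [ 0.2 -0.3  0.3] w 0.599 gf 0.0 q [ 0.16  0.4  -0.66  1.69  0.27  1.14 -0.56]
```

```bash
python3 -m crank '[[[-0.003,0,-0.04],[0,0,-0.7]],[[0,0,-0.05],[0,0,0]],[[0,0,-0.04],[0,0,0]],[[0,0,-0.03],[0,0,0]],[[0,0,-0.02],[0,0,0]],[[0,0,0],[0,0,0]]]' 0.35
python3 -c "
from h import *
st(); im=robot.snapshot('wrist'); cv2.imwrite('pics/w1.png',im[:,:,::-1])"
```

```text
clock: 2.98
tool_pos: [0.55, 0.1415, 0.0503]
tcp_rot: [-0.0, 0.708, 0.706, -0.001]
contact_force: [-0.4, -0.5, 1.6]
grip_width: 0.35
grip_force: 0.0
t 2.98 p [0.55   0.1415 0.0503] yaw 89.8 tilt [-0.002 -0.001 -1.   ] F [-0.4 -0.5  1.6] w 0.35 gf 0.0 q [ 0.08  0.6  -0.56  1.87  0.44  0.8  -0.72]
```

View pics/w1.png

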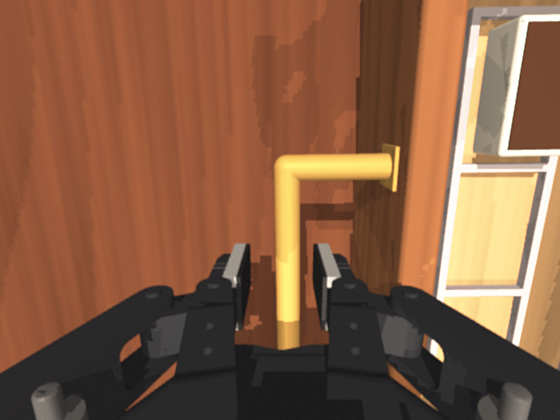

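The bar, at col 288, lies between the pads at cols 245 and 318. I can grip it and pull.

```bash
python3 -m crank '[[[0,0,0],[0,0,0]],[[0,0,0],[0,0,0]],[[0,0,0],[0,0,0]],[[0,0,0],[0,0,0]]]' 0
python3 -m crank '[[[-0.02,0,0],[0,0,0]],[[-0.03,0,0],[0,0,0]],[[-0.03,0,0],[0,0,0]],[[-0.025,0,0],[0,0,0]],[[-0.015,0,0],[0,0,0]],[[0,0,0],[0,0,0]]]'
python3 -m crank '[[[-0.006,0,0],[0,0,0]],[[-0.003,0,0],[0,0,0]],[[-0.003,0,0],[0,0,0]],[[0,0,0],[0,0,0]]]'
```

```text
clock: 3.52
tool_pos: [0.5519, 0.1427, 0.0528]
tcp_rot: [0.001, 0.708, 0.706, 0.001]
contact_force: [-1.0, -1.2, 6.9]
grip_width: 0.094
grip_force: 58.7
clock: 4.28
tool_pos: [0.4308, 0.1414, 0.0527]
tcp_rot: [0.001, 0.708, 0.706, -0.0]
contact_force: [-1.5, -5.2, 12.7]
grip_width: 0.089
grip_force: 61.1
clock: 4.78
tool_pos: [0.4251, 0.1414, 0.0529]
tcp_rot: [0.003, 0.709, 0.705, 0.004]
contact_force: [18.1, -6.7, -8.7]
grip_width: 0.088
grip_force: 59.3
```

```bash
python3 -m crank '[[[0.006,0,0],[0,0,0]],[[0,0,0],[0,0,0]],[[0,0,0],[0,0,0]]]' 0.35
python3 -m crank '[[[0,0,0.04],[0,0,0]],[[0,0,0.06],[0,0,0]],[[0,-0.05,0.06],[0,0,0]],[[0,-0.06,0],[0,0,0]],[[0.01,-0.06,0],[0,0,0]],[[0.02,-0.06,0],[0,0,0]],[[0.02,-0.04,0],[0,0,0]],[[0.02,0,0],[0,0,0]],[[0,0,0],[0,0,0]]]' 0.65
python3 - <<'E'
from h import *
st(); t=robot.snapshot("top")[:,:,::-1]; cv2.imwrite("pics/top1.png",t)
s=robot.snapshot("scene")[:,:,::-1]; cv2.imwrite("pics/scene1.png",s)
pans(t[:,:,::-1])
c=np.zeros((600,800,3),np.uint8); a=crop(t,185,135,315,245,4); c[:440,:520]=a
b=crop(s,215,150,345,280,2); c[:260,530:790]=b
cv2.imwrite("pics/c2.png",c)
E
```

```text
clock: 5.15
tool_pos: [0.4243, 0.1427, 0.0513]
tcp_rot: [-0.0, 0.708, 0.706, -0.0]
contact_force: [0.1, 0.5, -0.3]
grip_width: 0.348
grip_force: 0.0
clock: 6.28
tool_pos: [0.495, -0.1165, 0.1989]
tcp_rot: [-0.001, 0.708, 0.706, 0.0]
contact_force: [-1.2, -0.1, -0.5]
grip_width: 0.655
grip_force: 0.0
t 6.28 p [ 0.495  -0.1165  0.1989] yaw 89.9 tilt [-0.     0.001 -1.   ] F [-1.2 -0.1 -0.5] w 0.655 gf 0.0 q [ 0.6   0.3  -0.56  1.88  0.19  1.01 -0.04]
[353.1 281.7] ctr [ 0.3299 -0.1369] L 0.058 0.038 yaw 14.1
```

View pics/c2.png

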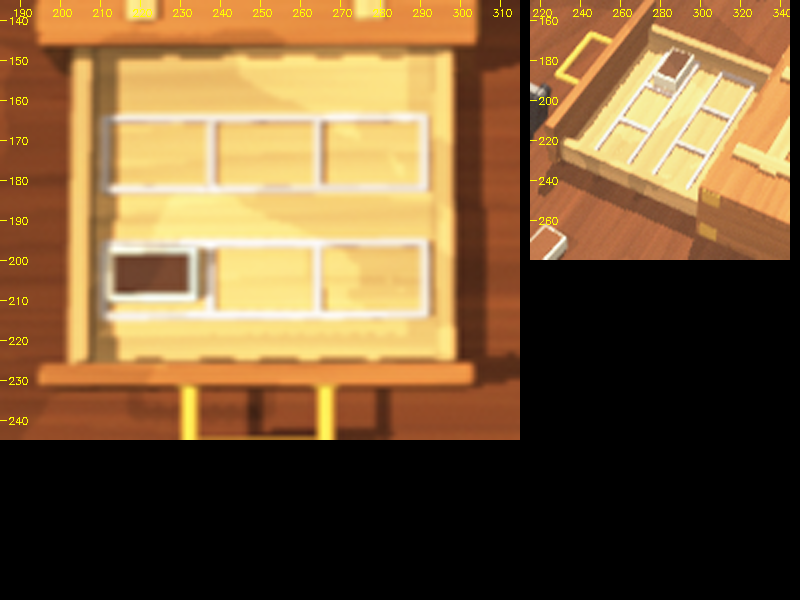

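The drawer is out. The front strips run along rows 196 and 213.5, the back strips along rows 164 and 182.5, and the dividers are at cols 211, 237.5, 264.5 and 291.5. The stored pan is in front-left, so five bays are free.

```bash
python3 - <<'E'
from h import *
m=robot.camera_model("top")
for r in (164,182.3,195.8,213.7): print([onz(m,(c,r),.022)[:2].round(4) for c in (211,237.6,264.4,291.3)])
print("panel back top",onz(m,(250,225.5),.088)[:2], "stop handle x")
print("walls", [onz(m,(c,190),.046)[:2].round(4) for c in (202.5,207.5,294,299)], "rear/box", onz(m,(250,146),.1)[:2], onz(m,(250,150),.046)[:2])
ms=robot.camera_model("scene")
E
python3 -m crank '[[[0.02,-0.005,0],[0,0,-3]],[[0.02,-0.004,0],[0,0,-4]],[[0,0,0],[0,0,0]],[[0,0,0],[0,0,0]]]'
python3 - <<'E'
from h import *
st(); im=robot.snapshot('wrist'); cv2.imwrite('pics/w2.png',im[:,:,::-1]); np.save('w2.npy',robot.camera_model('wrist')['pose'])
E
```

```text
[array([0.6521, 0.256 ]), array([0.6525, 0.1818]), array([0.6529, 0.107 ]), array([0.6534, 0.0319])]
[array([0.6005, 0.2548]), array([0.6009, 0.1809]), array([0.6013, 0.1065]), array([0.6017, 0.0317])]
[array([0.5627, 0.2539]), array([0.5631, 0.1803]), array([0.5635, 0.1061]), array([0.5639, 0.0315])]
[array([0.513 , 0.2527]), array([0.5134, 0.1794]), array([0.5138, 0.1055]), array([0.5142, 0.0313])]
panel back top [0.47709589 0.13991591] stop handle x
walls [array([0.5756, 0.2737]), array([0.5756, 0.2601]), array([0.577 , 0.0245]), array([0.577 , 0.0109])] rear/box [0.68627114 0.1419929 ] [0.68728658 0.14593895]
clock: 6.88
tool_pos: [0.5335, -0.1251, 0.1992]
tcp_rot: [-0.0, 0.749, 0.663, -0.0]
contact_force: [0.2, 0.9, -0.2]
grip_width: 0.651
grip_force: 0.0
t 6.88 p [ 0.5335 -0.1251  0.1992] yaw 83.0 tilt [-0.001 -0.    -1.   ] F [ 0.2  0.9 -0.2] w 0.651 gf 0.0 q [ 0.56  0.36 -0.53  1.8   0.21  1.04 -0.17]
```

View pics/w2.png

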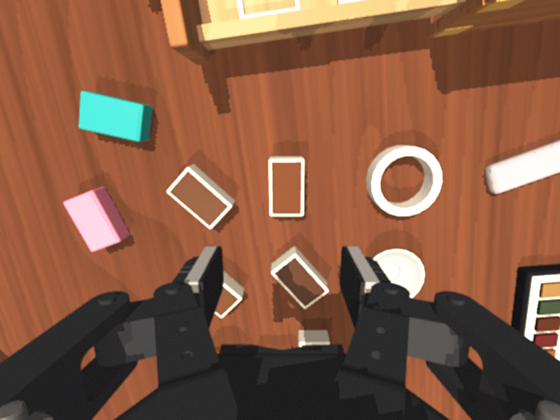

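The wrist view shows the nearest pan at (286,187), aligned with the finger gap. The others are at (200,197), (300,278) and (226,295).

Run:
```python
from h import *
m=robot.camera_model("wrist"); mt=robot.camera_model("top")
print("pan1 w", onz(m,(286.5,187),.024)[:2], "pan2", onz(m,(200.5,197),.024)[:2],"pan3",onz(m,(300,278),.024)[:2])
print(tri([(m,(286.5,187)),(mt,(348.1,206.))]), tri([(m,(200.5,197)),(mt,(348.4,238.8))]), tri([(m,(300,278)),(mt,(386.3,205.5))]))
```

```text
pan1 w [ 0.53838971 -0.12349253] pan2 [ 0.44990014 -0.12304725] pan3 [ 0.54104559 -0.22610991]
(array([ 0.53830849, -0.12815982,  0.00163024]), [array([0.1, 0.1]), array([-0.1,  0. ])]) (array([ 0.44615957, -0.12643149,  0.01056096]), [array([0.2, 0.6]), array([-0.3,  0.1])]) (array([ 0.54046175, -0.23477942,  0.00701639]), [array([-0.5, -0.1]), array([ 0.1, -0.2])])
```

```bash
python3 -m crank '[[[0.004,0.001,-0.05],[0,0,0]],[[0,0,-0.06],[0,0,0]],[[0,0,-0.05],[0,0,0]],[[0,0,-0.025],[0,0,0]],[[0,0,-0.008],[0,0,0]],[[0,0,0],[0,0,0]]]' 0.65
python3 -m crank '[[[0,0,0],[0,0,0]],[[0,0,0],[0,0,0]],[[0,0,0],[0,0,0]],[[0,0,0],[0,0,0]]]' 0.2
python3 -m crank '[[[0,0,0.03],[0,0,0]],[[0,0,0.05],[0,0,0]],[[0,0,0.05],[0,0,0]],[[0,0.03,0],[0,0,2]],[[0,0.06,0],[0,0,3]],[[0,0.06,0],[0,0,2]],[[0,0.06,0],[0,0,0]],[[0,0.055,0],[0,0,0]],[[0,0,0],[0,0,0]],[[0,0,0],[0,0,0]]]'
python3 -c "from h import *;st()
im=robot.snapshot('wrist'); cv2.imwrite('pics/w3.png',im[:,:,::-1]);pans()"
```

```text
clock: 7.68
tool_pos: [0.5385, -0.1248, 0.0068]
tcp_rot: [0.0, 0.75, 0.662, 0.0]
contact_force: [-0.4, 0.3, 0.8]
grip_width: 0.648
grip_force: 0.0
clock: 8.18
tool_pos: [0.5398, -0.1251, 0.008]
tcp_rot: [0.001, 0.75, 0.662, 0.001]
contact_force: [-0.7, 0.2, 6.4]
grip_width: 0.405
grip_force: 61.2
clock: 9.43
tool_pos: [0.5386, 0.1396, 0.1367]
tcp_rot: [0.0, 0.708, 0.706, -0.0]
contact_force: [-0.2, -1.4, -0.5]
grip_width: 0.402
grip_force: 65.9
t 9.43 p [0.5386 0.1396 0.1367] yaw 89.9 tilt [ 0.    -0.001 -1.   ] F [-0.2 -1.4 -0.5] w 0.402 gf 65.9 q [ 0.11  0.47 -0.59  1.84  0.32  0.93 -0.62]
[354.2 281.5] ctr [ 0.3307 -0.1399] L 0.053 0.036 yaw 18.4
[387.  241.4] ctr [ 0.4394 -0.2311] L 0.063 0.04 yaw 39.5
[348.3 238.8] ctr [ 0.4461 -0.1251] L 0.064 0.04 yaw 39.7
[425.5 203.6] ctr [ 0.5439 -0.3395] L 0.067 0.041 yaw -5.4
[386.8 205.2] ctr [ 0.5392 -0.2324] L 0.062 0.038 yaw 33.7
```

View pics/w3.png

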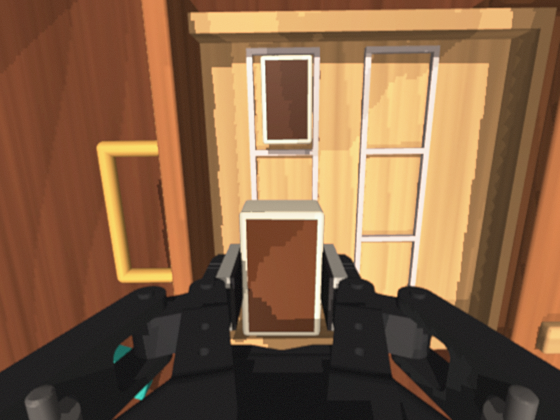

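The pan is held straight, its top spanning cols 242–321 and rows 219–335.

```bash
cat >> h.py <<'E'
def held(z,name):
    "held pan: outline of bright white rim in wrist image -> world centre"
    im=robot.snapshot("wrist"); m=robot.camera_model("wrist"); cv2.imwrite(name,im[:,:,::-1])
    return im,m
E
python3 - <<'E'
from h import *
m=robot.camera_model("wrist")
for p in [(243,219),(322,217),(243,335),(321,335)]: print(onz(m,p,.153)[:2].round(4))
# bay strip checks from wrist at z .024: front row, divider left/middle row 153; front strip cols
for p in [(252,153),(318,152),(361,152),(426,151),(358,239),(417,238)]: print("bay",onz(m,p,.024)[:2].round(4))
E
```

```text
[0.5227 0.1659]
[0.5552 0.1666]
[0.5208 0.1106]
[0.5563 0.1104]
bay [0.5155 0.1807]
bay [0.5677 0.1813]
bay [0.6016 0.1811]
bay [0.6529 0.1816]
bay [0.6035 0.1079]
bay [0.6535 0.1086]
```

```bash
python3 -m crank '[[[0.001,0.005,-0.03],[0,0,0]],[[0,0,-0.04],[0,0,0]],[[0,0,-0.025],[0,0,0]],[[0,0,-0.013],[0,0,0]],[[0,0,-0.001],[0,0,0]],[[0,0,0],[0,0,0]]]'
python3 -m crank '[[[0,0,0],[0,0,0]],[[0,0,0],[0,0,0]]]' 0.56
python3 -m crank '[[[0,0,0.03],[0,0,0]],[[0,0,0.05],[0,0,0]],[[0,-0.03,0.05],[0,0,0]],[[0,-0.06,0],[0,0,7]],[[-0.02,-0.06,0],[0,0,8]],[[-0.02,-0.06,0],[0,0,9]],[[-0.02,-0.05,0],[0,0,9]],[[-0.033,-0.01,0],[0,0,7]],[[0,0,0],[0,0,0]],[[0,0,0],[0,0,0]]]'
python3 -c "from h import *;st()
im=robot.snapshot('wrist'); cv2.imwrite('pics/w4.png',im[:,:,::-1])
t=robot.snapshot('top')[:,:,::-1]; a=crop(t,185,135,315,245,4);c=np.zeros((540,800,3),np.uint8);c[:440,:520]=a;c[:210,520:]=cv2.resize(im[:,:,::-1],(280,210));cv2.imwrite('pics/c3.png',c)"
```

```text
clock: 10.28
tool_pos: [0.5402, 0.145, 0.0281]
tcp_rot: [0.0, 0.708, 0.706, 0.0]
contact_force: [0.4, 0.7, -1.0]
grip_width: 0.403
grip_force: 65.9
clock: 10.52
tool_pos: [0.54, 0.1452, 0.028]
tcp_rot: [0.0, 0.708, 0.706, 0.0]
contact_force: [-0.9, -0.5, -0.1]
grip_width: 0.559
grip_force: 0.0
clock: 11.78
tool_pos: [0.4478, -0.1233, 0.1578]
tcp_rot: [0.001, 0.424, 0.906, 0.0]
contact_force: [0.6, 1.0, 0.7]
grip_width: 0.562
grip_force: 0.0
t 11.78 p [ 0.4478 -0.1233  0.1578] yaw 129.8 tilt [ 0.001 -0.    -1.   ] F [0.6 1.  0.7] w 0.562 gf 0.0 q [ 0.8   0.31 -0.75  2.02  0.27  0.9   0.6 ]
```

View pics/c3.png

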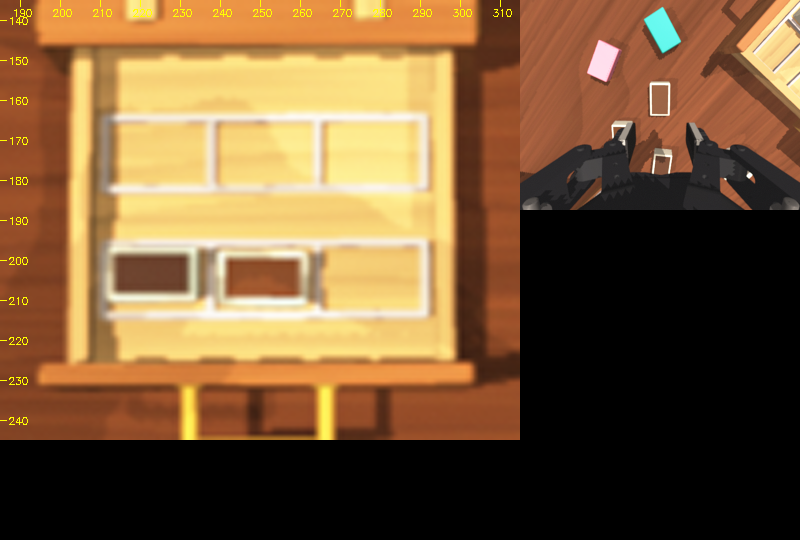

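```bash
python3 -m crank '[[[-0.001,-0.002,-0.04],[0,0,0]],[[0,0,-0.05],[0,0,0]],[[0,0,-0.04],[0,0,0]],[[0,0,-0.018],[0,0,0]],[[0,0,-0.004],[0,0,0]],[[0,0,0],[0,0,0]]]' 0.65
python3 -m crank '[[[0,0,0],[0,0,0]],[[0,0,0],[0,0,0]],[[0,0,0],[0,0,0]],[[0,0,0],[0,0,0]]]' 0.2
python3 -m crank '[[[0,0,0.03],[0,0,0]],[[0,0,0.05],[0,0,0]],[[0.02,0,0.05],[0,0,-8]],[[0.03,0.03,0],[0,0,-8]],[[0.03,0.06,0],[0,0,-8]],[[0.012,0.06,0],[0,0,-8]],[[0.0,0.044,0],[0,0,-8]],[[0,0,0],[0,0,0]],[[0,0,0],[0,0,0]]]'
python3 -c "from h import *;st()
im=robot.snapshot('wrist'); cv2.imwrite('pics/w5.png',im[:,:,::-1]);pans()"
```

```text
clock: 12.62
tool_pos: [0.4471, -0.1252, 0.0061]
tcp_rot: [0.001, 0.424, 0.906, 0.0]
contact_force: [-0.1, 0.5, -0.4]
grip_width: 0.65
grip_force: 0.0
clock: 13.12
tool_pos: [0.4471, -0.1258, 0.0068]
tcp_rot: [0.001, 0.424, 0.906, 0.0]
contact_force: [-1.4, 0.6, 7.2]
grip_width: 0.405
grip_force: 60.0
clock: 14.25
tool_pos: [0.536, 0.0638, 0.1358]
tcp_rot: [0.001, 0.708, 0.707, -0.0]
contact_force: [0.0, -0.2, -0.0]
grip_width: 0.403
grip_force: 60.4
t 14.25 p [0.536  0.0638 0.1358] yaw 89.9 tilt [ 0.001 -0.001 -1.   ] F [ 0.  -0.2 -0. ] w 0.403 gf 60.4 q [ 0.25  0.44 -0.58  1.88  0.3   0.91 -0.48]
[387.3 241.3] ctr [ 0.4398 -0.2319] L 0.065 0.04 yaw 39.0
[425.5 203.5] ctr [ 0.5443 -0.3396] L 0.064 0.042 yaw 0.3
[386.4 205.4] ctr [ 0.5384 -0.2314] L 0.062 0.036 yaw 32.1
```

View pics/w5.png

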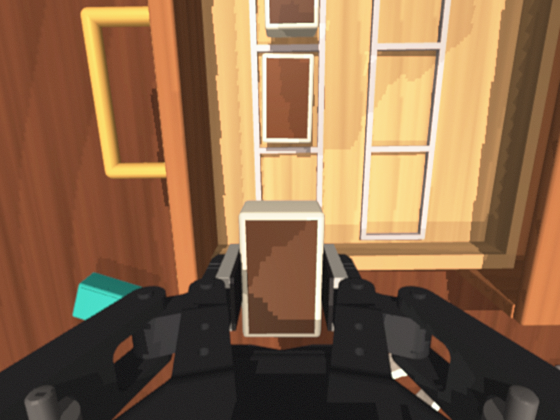

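```bash
python3 -m crank '[[[0.003,0.006,-0.03],[0,0,0]],[[0,0,-0.04],[0,0,0]],[[0,0,-0.025],[0,0,0]],[[0,0,-0.013],[0,0,0]],[[0,0,-0.001],[0,0,0]],[[0,0,0],[0,0,0]]]'
python3 -m crank '[[[0,0,0],[0,0,0]],[[0,0,0],[0,0,0]]]' 0.56
python3 -c "from h import *;st();pans()"
python3 -m crank '[[[0,0,0.03],[0,0,0]],[[0,0,0.05],[0,0,0]],[[0,-0.03,0.05],[0,0,3]],[[0,-0.06,0],[0,0,6]],[[0,-0.06,0],[0,0,6]],[[0,-0.06,0],[0,0,6]],[[0,-0.06,0],[0,0,6]],[[0,-0.033,0],[0,0,6]],[[0,0,0],[0,0,0]],[[0,0,0],[0,0,0]]]'
python3 -c "from h import *;st();pans(cam='wrist',x0=0,y0=0,x1=560,y1=420)
cv2.imwrite('pics/w6.png',robot.snapshot('wrist')[:,:,::-1])"
```

```text
clock: 15.1
tool_pos: [0.5397, 0.0703, 0.0272]
tcp_rot: [0.0, 0.708, 0.706, 0.001]
contact_force: [-0.3, -0.7, -0.7]
grip_width: 0.407
grip_force: 60.3
clock: 15.35
tool_pos: [0.5395, 0.0705, 0.0271]
tcp_rot: [0.0, 0.708, 0.706, 0.0]
contact_force: [0.6, 0.1, -0.1]
grip_width: 0.564
grip_force: 0.0
t 15.35 p [0.5395 0.0705 0.0271] yaw 89.9 tilt [ 0.001  0.    -1.   ] F [ 0.6  0.1 -0.1] w 0.564 gf 0.0 q [ 0.16  0.59 -0.5   1.94  0.43  0.71 -0.6 ]
[387.1 241.5] ctr [ 0.4392 -0.2313] L 0.063 0.04 yaw 39.0
[425.5 203.5] ctr [ 0.5443 -0.3396] L 0.064 0.042 yaw 0.3
[386.5 205. ] ctr [ 0.5397 -0.2317] L 0.062 0.038 yaw 32.1
clock: 16.65
tool_pos: [0.5391, -0.2314, 0.1564]
tcp_rot: [-0.0, 0.478, 0.878, 0.0]
contact_force: [-0.2, -0.5, 0.4]
grip_width: 0.563
grip_force: 0.0
t 16.65 p [ 0.5391 -0.2314  0.1564] yaw 122.8 tilt [ 0.     0.001 -1.   ] F [-0.2 -0.5  0.4] w 0.563 gf 0.0 q [ 0.8   0.5  -0.65  1.74  0.35  1.01  0.59]
[536.2 246.8] ctr [ 0.7618 -0.1417] L 0.058 0.032 yaw -75.8
[282.  196.5] ctr [ 0.5389 -0.2295] L 0.063 0.036 yaw 33.8
[185.8 137.1] ctr [ 0.443  -0.2303] L 0.062 0.041 yaw 39.0
```

View pics/w6.png

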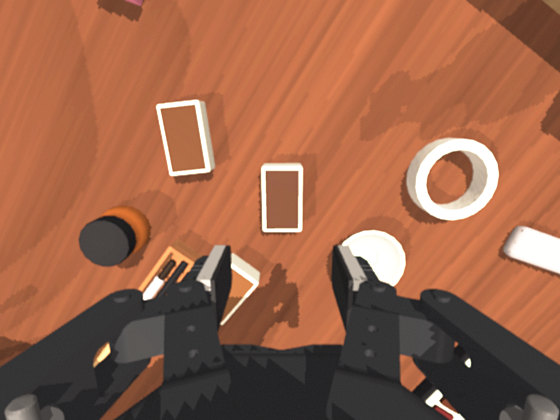

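```bash
python3 -m crank '[[[0,0,-0.04],[0,0,0.5]],[[0,0,-0.05],[0,0,0]],[[0,0,-0.04],[0,0,0]],[[0,0,-0.017],[0,0,0]],[[0,0,-0.003],[0,0,0]],[[0,0,0],[0,0,0]]]' 0.65
python3 -m crank '[[[0,0,0],[0,0,0]],[[0,0,0],[0,0,0]],[[0,0,0],[0,0,0]],[[0,0,0],[0,0,0]]]' 0.2
python3 -m crank '[[[0,0,0.03],[0,0,0]],[[0,0,0.05],[0,0,0]],[[0,0.02,0.05],[0,0,-3]],[[0,0.05,0],[0,0,-6]],[[0,0.06,0],[0,0,-6]],[[0.015,0.06,0],[0,0,-6]],[[0.03,0.06,0],[0,0,-6]],[[0.04,0.05,0],[0,0,-6]],[[0,0,0],[0,0,0]],[[0,0,0],[0,0,0]]]'
python3 -c "from h import *;st()
im=robot.snapshot('wrist'); cv2.imwrite('pics/w7.png',im[:,:,::-1]);pans()"
```

```text
clock: 17.5
tool_pos: [0.5402, -0.2323, 0.0076]
tcp_rot: [0.001, 0.474, 0.88, 0.0]
contact_force: [0.7, -1.3, 0.6]
grip_width: 0.653
grip_force: 0.0
clock: 18.0
tool_pos: [0.5402, -0.2329, 0.0081]
tcp_rot: [0.001, 0.475, 0.88, 0.0]
contact_force: [-0.5, 1.5, 5.7]
grip_width: 0.401
grip_force: 61.2
clock: 19.25
tool_pos: [0.6208, 0.0622, 0.1365]
tcp_rot: [0.0, 0.705, 0.71, -0.0]
contact_force: [-0.0, -0.1, -0.3]
grip_width: 0.405
grip_force: 60.4
t 19.25 p [0.6208 0.0622 0.1365] yaw 90.4 tilt [-0.    -0.001 -1.   ] F [-0.  -0.1 -0.3] w 0.405 gf 60.4 q [ 0.2   0.56 -0.54  1.67  0.33  1.   -0.44]
[387.3 241.2] ctr [ 0.4398 -0.232 ] L 0.065 0.04 yaw 39.0
[425.6 203.9] ctr [ 0.5432 -0.3397] L 0.061 0.037 yaw -6.1
```

View pics/w7.png

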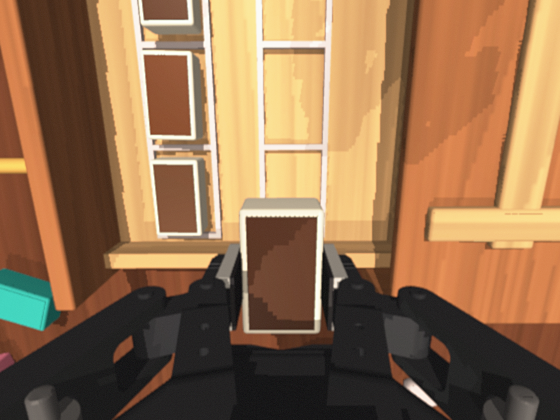

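```bash
python3 -m crank '[[[0.006,0.0075,-0.03],[0,0,-0.4]],[[0,0,-0.04],[0,0,0]],[[0,0,-0.025],[0,0,0]],[[0,0,-0.013],[0,0,0]],[[0,0,-0.001],[0,0,0]],[[0,0,0],[0,0,0]]]'
python3 -m crank '[[[0,0,0],[0,0,0]],[[0,0,0],[0,0,0]]]' 0.56
python3 -c "from h import *;st();pans()"
python3 -m crank '[[[0,0,0.03],[0,0,0]],[[0,0,0.05],[0,0,0]],[[-0.02,-0.03,0.05],[0,0,3]],[[-0.04,-0.045,0],[0,0,7]],[[-0.04,-0.045,0],[0,0,7]],[[-0.04,-0.045,0],[0,0,7]],[[-0.03,-0.045,0],[0,0,7]],[[-0.015,-0.05,0],[0,0,7]],[[0,-0.04,0],[0,0,1]],[[0,0,0],[0,0,0]]]'
python3 -m crank '[[[0,0,0],[0,0,0]]]'
python3 -c "from h import *;st();pans(cam='wrist',x0=0,y0=0,x1=560,y1=420)
print('drawer');pans(x0=200,y0=150,x1=305,y1=222,z=.042)"
```

```text
clock: 20.1
tool_pos: [0.6277, 0.0694, 0.0284]
tcp_rot: [0.0, 0.708, 0.707, 0.001]
contact_force: [0.6, 0.2, 0.0]
grip_width: 0.401
grip_force: 60.4
clock: 20.35
tool_pos: [0.6275, 0.0698, 0.0281]
tcp_rot: [0.0, 0.707, 0.707, 0.0]
contact_force: [0.4, 0.9, -0.1]
grip_width: 0.556
grip_force: 0.0
t 20.35 p [0.6275 0.0698 0.0281] yaw 90.0 tilt [ 0.001  0.    -1.   ] F [ 0.4  0.9 -0.1] w 0.556 gf 0.0 q [ 0.15  0.7  -0.48  1.72  0.42  0.82 -0.53]
[425.6 203.9] ctr [ 0.5432 -0.3397] L 0.061 0.037 yaw -6.1
clock: 21.65
tool_pos: [0.4413, -0.2339, 0.1574]
tcp_rot: [0.0, 0.433, 0.901, -0.0]
contact_force: [-0.2, 1.1, 0.3]
grip_width: 0.561
grip_force: 0.0
clock: 21.78
tool_pos: [0.4421, -0.2296, 0.1574]
tcp_rot: [0.0, 0.431, 0.902, 0.0]
contact_force: [-1.0, 0.5, -0.6]
grip_width: 0.56
grip_force: 0.0
t 21.77 p [ 0.4421 -0.2296  0.1574] yaw 129.0 tilt [ 0.  0. -1.] F [-1.   0.5 -0.6] w 0.56 gf 0.0 q [ 0.94  0.36 -0.69  1.95  0.28  0.93  0.8 ]
[278.5 197.5] ctr [ 0.4402 -0.2305] L 0.063 0.035 yaw 39.8
drawer
```

```bash
python3 -m crank '[[[-0.0015,-0.0015,-0.04],[0,0,0.6]],[[0,0,-0.05],[0,0,0]],[[0,0,-0.04],[0,0,0]],[[0,0,-0.018],[0,0,0]],[[0,0,-0.003],[0,0,0]],[[0,0,0],[0,0,0]]]' 0.65
python3 -m crank '[[[0,0,0],[0,0,0]],[[0,0,0],[0,0,0]],[[0,0,0],[0,0,0]],[[0,0,0],[0,0,0]]]' 0.2
python3 -m crank '[[[0,0,0.03],[0,0,0]],[[0,0,0.05],[0,0,0]],[[0.01,0.02,0.05],[0,0,-3]],[[0.025,0.05,0],[0,0,-6]],[[0.025,0.055,0],[0,0,-6]],[[0.025,0.055,0],[0,0,-6]],[[0.025,0.055,0],[0,0,-6]],[[0.025,0.055,0],[0,0,-6]],[[0.025,0.05,0],[0,0,-6]],[[0.025,0.035,0],[0,0,0]]]'
python3 -m crank '[[[0,0,0],[0,0,0]],[[0,0,0],[0,0,0]]]'
python3 - <<'E'
from h import *
st();pans()
im=robot.snapshot('wrist'); cv2.imwrite('pics/w8.png',im[:,:,::-1]); m=robot.camera_model('wrist')
g=im[:,262:304].astype(int); r=g.min(2).mean(1); 
print("rim rows",[ (i,int(r[i])) for i in range(190,345,1) if r[i]>120])
E
```

```text
clock: 22.62
tool_pos: [0.4415, -0.2318, 0.0074]
tcp_rot: [0.001, 0.426, 0.905, 0.0]
contact_force: [-0.6, 0.2, 0.8]
grip_width: 0.654
grip_force: 0.0
clock: 23.12
tool_pos: [0.4414, -0.2323, 0.0079]
tcp_rot: [0.001, 0.426, 0.905, -0.0]
contact_force: [-0.3, 1.1, 6.7]
grip_width: 0.406
grip_force: 59.9
clock: 24.38
tool_pos: [0.626, 0.1464, 0.1374]
tcp_rot: [0.0, 0.703, 0.711, 0.001]
contact_force: [1.1, -0.8, -0.2]
grip_width: 0.401
grip_force: 60.2
clock: 24.62
tool_pos: [0.6252, 0.1424, 0.1365]
tcp_rot: [0.0, 0.704, 0.71, -0.0]
contact_force: [-0.4, -0.3, -0.2]
grip_width: 0.405
grip_force: 60.3
t 24.62 p [0.6252 0.1424 0.1365] yaw 90.5 tilt [-0.    -0.001 -1.   ] F [-0.4 -0.3 -0.2] w 0.405 gf 60.3 q [ 0.07  0.59 -0.54  1.62  0.34  1.02 -0.57]
[426.  203.6] ctr [ 0.5442 -0.3411] L 0.064 0.039 yaw -6.1
rim rows [(190, 135), (191, 135), (192, 135), (193, 135), (194, 134), (195, 134), (196, 134), (197, 134), (198, 134), (199, 135), (200, 137), (201, 137), (202, 138), (203, 138), (204, 139), (205, 140), (206, 141), (207, 141), (208, 141), (209, 141), (210, 146), (211, 168), (212, 198), (213, 217), (214, 221), (215, 222), (216, 225), (217, 226), (218, 195), (219, 125), (332, 127), (333, 159), (334, 144)]
```

```bash
python3 -m crank '[[[0.0017,0.0025,-0.03],[0,0,-0.5]],[[0,0,-0.04],[0,0,0]],[[0,0,-0.025],[0,0,0]],[[0,0,-0.013],[0,0,0]],[[0,0,-0.001],[0,0,0]],[[0,0,0],[0,0,0]]]'
python3 -m crank '[[[0,0,0],[0,0,0]],[[0,0,0],[0,0,0]]]' 0.56
python3 -c "from h import *;st();pans()"
python3 -m crank '[[[0,0,0.03],[0,0,0]],[[0,0,0.05],[0,0,0]],[[0,-0.03,0.05],[0,0,5]],[[-0.01,-0.05,0],[0,0,9]],[[-0.01,-0.05,0],[0,0,9]],[[-0.01,-0.05,0],[0,0,9]],[[-0.01,-0.05,0],[0,0,9]],[[-0.01,-0.05,0],[0,0,9]],[[-0.01,-0.05,0],[0,0,9]],[[-0.01,-0.05,0],[0,0,9]]]'
python3 -m crank '[[[-0.013,-0.055,0.02],[0,0,9]],[[0,-0.05,0.02],[0,0,7]],[[0,0,0],[0,0,0]],[[0,0,0],[0,0,0]]]' 1
python3 -c "from h import *;st();pans(cam='wrist',x0=0,y0=0,x1=560,y1=420)
cv2.imwrite('pics/w9.png',robot.snapshot('wrist')[:,:,::-1])"
```

```text
clock: 25.48
tool_pos: [0.6279, 0.1456, 0.0285]
tcp_rot: [0.0, 0.707, 0.707, 0.001]
contact_force: [-0.1, 0.0, -0.2]
grip_width: 0.409
grip_force: 60.3
clock: 25.72
tool_pos: [0.6277, 0.1458, 0.0282]
tcp_rot: [0.0, 0.707, 0.707, 0.001]
contact_force: [0.0, 0.7, 0.3]
grip_width: 0.558
grip_force: 0.0
t 25.73 p [0.6277 0.1458 0.0282] yaw 90.1 tilt [ 0.001  0.    -1.   ] F [0.  0.7 0.3] w 0.558 gf 0.0 q [ 0.03  0.72 -0.48  1.69  0.42  0.84 -0.64]
[426.  203.6] ctr [ 0.5442 -0.3409] L 0.064 0.039 yaw -6.1
clock: 27.02
tool_pos: [0.5568, -0.236, 0.1577]
tcp_rot: [0.0, 0.188, 0.982, -0.0]
contact_force: [1.1, -0.5, 0.1]
grip_width: 0.556
grip_force: 0.0
clock: 27.52
tool_pos: [0.5441, -0.3387, 0.1972]
tcp_rot: [0.0, 0.052, 0.999, 0.0]
contact_force: [-1.0, 0.2, 0.3]
grip_width: 0.995
grip_force: 0.0
t 27.52 p [ 0.5441 -0.3387  0.1972] yaw 174.0 tilt [ 0.     0.001 -1.   ] F [-1.   0.2  0.3] w 0.995 gf 0.0 q [ 1.05  0.62 -0.86  1.55  0.49  1.2   1.56]
[279.5 188.5] ctr [ 0.5435 -0.3393] L 0.061 0.038 yaw -6.0
```

View pics/w9.png

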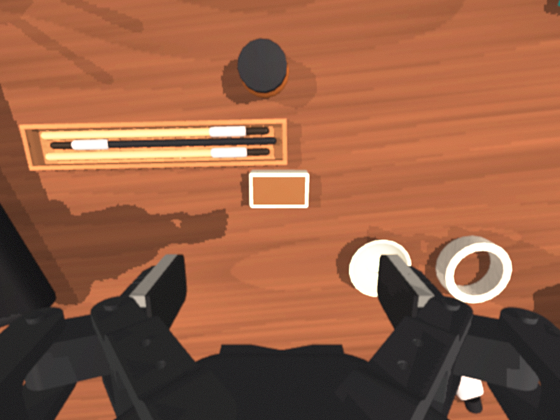

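The pan is at (279,189) and the tray at rows 120–170, cols 21–288, only a few mm away. I'll grip this pan by its ends, set it down in a clear spot and regrip it there.

```bash
python3 - <<'E'
from h import *
m=robot.camera_model("wrist")
W=np.array([onz(m,p,.022)[:2] for p in [(21,124),(287,120),(288,164),(31,170)]]);print(W.round(4),W.mean(0)); e=W[1]-W[0];print(np.linalg.norm(e),np.degrees(np.arctan2(-e[0],e[1])),np.linalg.norm(W[2]-W[1]))
E
python3 -m crank '[[[0.002,-0.001,-0.05],[0,0,0]],[[0,0,-0.06],[0,0,0]],[[0,0,-0.05],[0,0,0]],[[0,0,-0.025],[0,0,0]],[[0,0,-0.008],[0,0,0]],[[0,0,0],[0,0,0]]]' 1
python3 -m crank '[[[0,0,0],[0,0,0]],[[0,0,0],[0,0,0]],[[0,0,0],[0,0,0]],[[0,0,0],[0,0,0]]]' 0.5
python3 -m crank '[[[0,0,0.03],[0,0,0]],[[0,0.02,0.03],[0,0,0]],[[-0.02,0.05,0],[0,0,0]],[[-0.02,0.05,0],[0,0,0]],[[-0.015,0.04,0],[0,0,0]],[[0,0,0],[0,0,0]],[[0,0,-0.03],[0,0,0]],[[0,0,-0.022],[0,0,0]],[[0,0,-0.006],[0,0,0]],[[0,0,0],[0,0,0]]]'
python3 -c "from h import *;st()"
```

```text
[[ 0.4555 -0.5792]
 [ 0.4779 -0.324 ]
 [ 0.52   -0.3272]
 [ 0.4998 -0.5831]] [ 0.48832291 -0.45336042]
0.25612074321882855 -5.016520141300255 0.04223421554647043
clock: 28.38
tool_pos: [0.5472, -0.3401, 0.0054]
tcp_rot: [0.001, 0.052, 0.999, -0.0]
contact_force: [0.0, 0.1, 0.9]
grip_width: 1.003
grip_force: 0.0
clock: 28.88
tool_pos: [0.5474, -0.3409, 0.0065]
tcp_rot: [0.001, 0.052, 0.999, -0.001]
contact_force: [-1.2, 0.3, 6.1]
grip_width: 0.684
grip_force: 65.3
clock: 30.12
tool_pos: [0.4918, -0.1809, 0.0071]
tcp_rot: [0.0, 0.052, 0.999, -0.0]
contact_force: [0.3, -0.3, -0.1]
grip_width: 0.682
grip_force: 64.8
t 30.12 p [ 0.4918 -0.1809  0.0071] yaw 174.0 tilt [ 0.001 -0.001 -1.   ] F [ 0.3 -0.3 -0.1] w 0.682 gf 64.8 q [ 0.82  0.68 -0.75  1.99  0.68  0.74  1.12]
```

```bash
python3 -m crank '[[[0,0,0],[0,0,0]],[[0,0,0],[0,0,0]],[[0,0,0.03],[0,0,0]],[[0,0,0.06],[0,0,0]],[[0,0,0.06],[0,0,-10]],[[0,0,0],[0,0,-10]],[[0,0,0],[0,0,-10]],[[0,0,0],[0,0,-10]],[[0,0,0],[0,0,-10]],[[0,0,0],[0,0,-10]]]' 0.9
python3 -m crank '[[[0,0,0],[0,0,-10]],[[0,0,0],[0,0,-10]],[[0,0,0],[0,0,-10]],[[0,0,0],[0,0,0]],[[0,0,0],[0,0,0]]]' 0.65
python3 -c "from h import *;st();pans(cam='wrist',x0=0,y0=0,x1=560,y1=420)"
```

```text
clock: 31.38
tool_pos: [0.4913, -0.1803, 0.1566]
tcp_rot: [0.0, 0.547, 0.837, 0.0]
contact_force: [-0.2, 1.1, -1.1]
grip_width: 0.9
grip_force: 0.0
clock: 32.0
tool_pos: [0.4913, -0.1802, 0.1565]
tcp_rot: [0.0, 0.741, 0.671, 0.0]
contact_force: [0.8, -0.8, 0.5]
grip_width: 0.653
grip_force: 0.0
t 32.0 p [ 0.4913 -0.1802  0.1565] yaw 84.3 tilt [ 0. -0. -1.] F [ 0.8 -0.8  0.5] w 0.653 gf 0.0 q [ 0.71  0.38 -0.57  1.9   0.25  0.93 -0.07]
[281.  196.5] ctr [ 0.4907 -0.1786] L 0.063 0.036 yaw -4.8
[ 92.2 165.9] ctr [ 0.3317 -0.1354] L 0.06 0.034 yaw 14.3
```

```bash
python3 -m crank '[[[0,0,-0.04],[0,0,0.3]],[[0,0,-0.05],[0,0,0]],[[0,0,-0.04],[0,0,0]],[[0,0,-0.017],[0,0,0]],[[0,0,-0.003],[0,0,0]],[[0,0,0],[0,0,0]]]' 0.65
python3 -m crank '[[[0,0,0],[0,0,0]],[[0,0,0],[0,0,0]],[[0,0,0],[0,0,0]],[[0,0,0],[0,0,0]]]' 0.2
python3 -m crank '[[[0,0,0.03],[0,0,0]],[[0,0,0.05],[0,0,0]],[[0.01,0.02,0.05],[0,0,1.5]],[[0.02,0.05,0],[0,0,2]],[[0.02,0.055,0],[0,0,2]],[[0.02,0.055,0],[0,0,0]],[[0.02,0.055,0],[0,0,0]],[[0.02,0.055,0],[0,0,0]],[[0.016,0.055,0],[0,0,0]],[[0.01,0.05,0],[0,0,0]]]'
python3 -m crank '[[[0,0,0],[0,0,0]],[[0,0,0],[0,0,0]]]'
python3 - <<'E'
from h import *
st();pans()
im=robot.snapshot('wrist'); cv2.imwrite('pics/w10.png',im[:,:,::-1])
r=im[:,262:304].astype(int).min(2).mean(1); print([(i,int(r[i])) for i in range(205,345) if r[i]>145])
E
```

```text
clock: 32.8
tool_pos: [0.4921, -0.1805, 0.0074]
tcp_rot: [0.001, 0.741, 0.672, 0.0]
contact_force: [-0.5, 0.6, 0.3]
grip_width: 0.647
grip_force: 0.0
clock: 33.3
tool_pos: [0.4923, -0.1807, 0.0079]
tcp_rot: [0.001, 0.741, 0.671, 0.0]
contact_force: [-1.2, 1.1, 6.0]
grip_width: 0.404
grip_force: 60.4
clock: 34.55
tool_pos: [0.6278, 0.2168, 0.1372]
tcp_rot: [0.0, 0.708, 0.706, 0.001]
contact_force: [1.0, 1.1, -1.6]
grip_width: 0.403
grip_force: 60.2
clock: 34.8
tool_pos: [0.6272, 0.2142, 0.1366]
tcp_rot: [0.0, 0.708, 0.706, -0.0]
contact_force: [0.1, -1.4, -0.9]
grip_width: 0.408
grip_force: 60.2
t 34.8 p [0.6272 0.2142 0.1366] yaw 89.9 tilt [ 0.    -0.001 -1.   ] F [ 0.1 -1.4 -0.9] w 0.408 gf 60.2 q [-0.01  0.63 -0.59  1.56  0.39  1.06 -0.71]
[(205, 158), (206, 158), (207, 158), (208, 158), (209, 165), (210, 193), (211, 224), (212, 234), (213, 235), (214, 237), (215, 240), (216, 241), (217, 211), (332, 178), (333, 166), (336, 148), (337, 169), (338, 151)]
```

```bash
python3 -m crank '[[[0,0.005,-0.03],[0,0,0]],[[0,0,-0.04],[0,0,0]],[[0,0,-0.025],[0,0,0]],[[0,0,-0.013],[0,0,0]],[[0,0,-0.001],[0,0,0]],[[0,0,0],[0,0,0]]]'
python3 -m crank '[[[0,0,0],[0,0,0]],[[0,0,0],[0,0,0]]]' 0.56
python3 -c "from h import *;st()"
python3 -m crank '[[[0,0,0.03],[0,0,0]],[[0,0,0.05],[0,0,0]],[[0,-0.03,0.05],[0,0,0]],[[-0.01,-0.06,0.02],[0,0,0]],[[-0.01,-0.06,0.02],[0,0,0]],[[-0.01,-0.06,0],[0,0,0]],[[-0.01,-0.06,0],[0,0,0]],[[-0.01,-0.06,0],[0,0,0]],[[-0.01,-0.06,0],[0,0,0]],[[-0.01,-0.06,0],[0,0,0]]]'
python3 -m crank '[[[-0.02,-0.06,0],[0,0,10]],[[-0.02,-0.06,0],[0,0,10]],[[-0.02,-0.05,0],[0,0,10]],[[-0.009,-0.03,0],[0,0,10]],[[0,-0.02,0],[0,0,10]],[[0,0,0.03],[0,0,10]],[[0,0,0.03],[0,0,10]],[[0,0,0],[0,0,10]],[[0,0,0],[0,0,5]],[[0,0,0],[0,0,0]]]' 0.8
python3 - <<'E'
from h import *
st();im=robot.snapshot('wrist')[:,:,::-1]; cv2.imwrite('pics/w11.png',im); np.save('w11.npy',robot.camera_model('wrist')['pose'])
t=robot.snapshot('top')[:,:,::-1]; cv2.imwrite('pics/top2.png',t)
c=np.zeros((600,800,3),np.uint8); c[:420,:560]=im; c[420-200:420,560:]=0
a=crop(t,195,150,305,230,2); c[:160,565:785]=a
cv2.imwrite('pics/c4.png',c)
E
```

```text
clock: 35.65
tool_pos: [0.6279, 0.2196, 0.0284]
tcp_rot: [0.0, 0.708, 0.706, 0.001]
contact_force: [0.5, 1.3, -0.9]
grip_width: 0.405
grip_force: 60.2
clock: 35.9
tool_pos: [0.6276, 0.2199, 0.0281]
tcp_rot: [0.0, 0.708, 0.706, 0.001]
contact_force: [0.7, -0.8, -0.7]
grip_width: 0.559
grip_force: 0.0
t 35.9 p [0.6276 0.2199 0.0281] yaw 89.9 tilt [ 0.001  0.    -1.   ] F [ 0.7 -0.8 -0.7] w 0.559 gf 0.0 q [-0.06  0.76 -0.53  1.63  0.47  0.88 -0.78]
clock: 37.15
tool_pos: [0.5573, -0.2293, 0.197]
tcp_rot: [0.001, 0.708, 0.706, 0.0]
contact_force: [0.4, -0.5, -0.3]
grip_width: 0.561
grip_force: 0.0
clock: 38.4
tool_pos: [0.4891, -0.4461, 0.2566]
tcp_rot: [0.0, 0.045, 0.999, -0.0]
contact_force: [0.5, 0.4, 0.5]
grip_width: 0.799
grip_force: 0.0
t 38.4 p [ 0.4891 -0.4461  0.2566] yaw 174.8 tilt [ 0. -0. -1.] F [0.5 0.4 0.5] w 0.799 gf 0.0 q [ 1.2   0.6  -0.86  1.42  0.45  1.32  1.8 ]
```

View pics/c4.png

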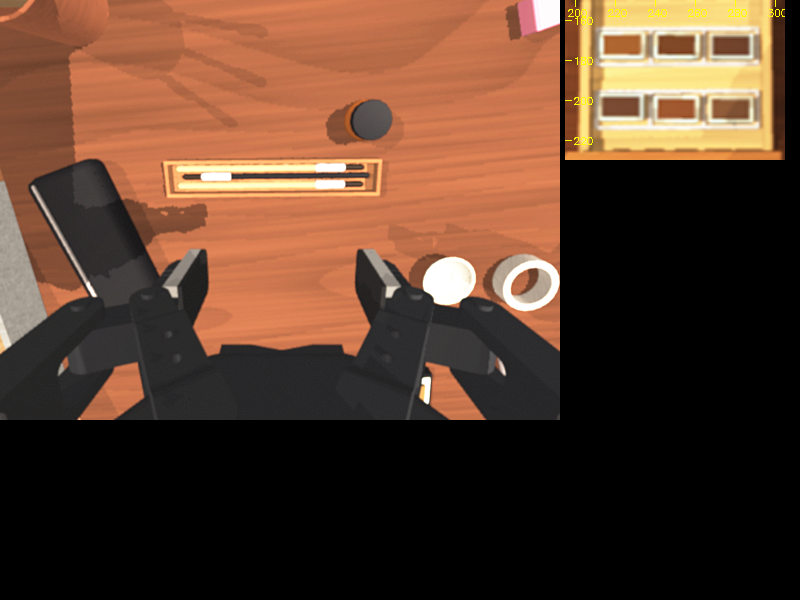

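All six bays are filled. The tray's corners are at (163,160), (382,158), (381,196) and (165,197).

Run:
```python
from h import *
m=robot.camera_model("wrist")
W=np.array([onz(m,p,.022)[:2] for p in [(163,160),(382,158),(381,196),(165,197)]]);print(W.round(4),W.mean(0)); e=W[1]-W[0];print(np.linalg.norm(e),np.degrees(np.arctan2(-e[0],e[1])),np.linalg.norm(W[2]-W[1]))
e=W[2]-W[3];print(np.degrees(np.arctan2(-e[0],e[1])))
mt=robot.camera_model("top")
t=cv2.imread("pics/top0.png"); g=t[205:245,405:525].astype(int)
w=((g[:,:,2]-g[:,:,0]>95)|(g.min(2)>120)|((g.max(2)>150))).astype(np.uint8)
w=cv2.morphologyEx(w,cv2.MORPH_CLOSE,np.ones((7,7),np.uint8))
cs=cv2.findContours(w,0,1)[0]; c=max(cs,key=len); q=cv2.boxPoints(cv2.minAreaRect(c))+[405,205]
V=np.array([onz(mt,p,.022)[:2] for p in q]); print(q.round(1),V.mean(0),[np.linalg.norm(V[i]-V[i-1]).round(3) for i in range(2)])
```

```text
[[ 0.4542 -0.5816]
 [ 0.4755 -0.3249]
 [ 0.5213 -0.3266]
 [ 0.4985 -0.5876]] [ 0.48737028 -0.45517861]
0.25756616373724356 -4.750864171268503 0.04586771127727666
-5.00019649540778
[[405. 205.]
 [524. 205.]
 [524. 244.]
 [405. 244.]] [ 0.48715197 -0.44618105] [np.float64(0.108), np.float64(0.33)]
```

```bash
python3 -m crank '[[[-0.0015,-0.01,0],[0,0,-9.7]],[[0,0,0],[0,0,-10]],[[0,0,-0.02],[0,0,-10]],[[0,0,-0.02],[0,0,-10]],[[0,0,-0.02],[0,0,-10]],[[0,0,-0.02],[0,0,-10]],[[0,0,0],[0,0,-10]],[[0,0,0],[0,0,-10]],[[0,0,0],[0,0,-10]],[[0,0,0],[0,0,0]]]' 0.8
python3 -m crank '[[[0,0,0],[0,0,0]],[[0,0,0],[0,0,0]]]'
python3 -c "from h import *;st()"
```

```text
clock: 39.75
tool_pos: [0.4879, -0.4558, 0.1766]
tcp_rot: [0.0, 0.736, 0.677, -0.0]
contact_force: [0.5, -0.3, 0.5]
grip_width: 0.803
grip_force: 0.0
clock: 40.0
tool_pos: [0.4877, -0.4561, 0.1764]
tcp_rot: [0.0, 0.736, 0.677, 0.0]
contact_force: [0.6, 0.9, 0.7]
grip_width: 0.801
grip_force: 0.0
t 40.0 p [ 0.4877 -0.4561  0.1764] yaw 85.3 tilt [ 0.  0. -1.] F [0.6 0.9 0.7] w 0.801 gf 0.0 q [ 1.    0.58 -0.48  1.52  0.29  1.12  0.37]
```

```bash
python3 -m crank '[[[0,0,-0.05],[0,0,-0.3]],[[0,0,-0.06],[0,0,0]],[[0,0,-0.04],[0,0,0]],[[0,0,-0.017],[0,0,0]],[[0,0,-0.004],[0,0,0]],[[0,0,0],[0,0,0]]]' 0.8
python3 -m crank '[[[0,0,0],[0,0,0]],[[0,0,0],[0,0,0]],[[0,0,0],[0,0,0]],[[0,0,0],[0,0,0]]]' 0.2
python3 -m crank '[[[0,0,0.03],[0,0,0]],[[0,0,0.05],[0,0,0]],[[0,0,0.05],[0,0,0]],[[0.01,0.02,0.01],[0,0,0]],[[0.01,0.04,0],[0,0,1]],[[0.01,0.05,0],[0,0,1]],[[0.01,0.05,0],[0,0,1]],[[0.01,0.05,0],[0,0,1]],[[0.01,0.05,0],[0,0,1]],[[0.01,0.05,0],[0,0,0]]]'
python3 -m crank '[[[0.01,0.05,0],[0,0,0]],[[0.01,0.05,0],[0,0,0]],[[0.005,0.05,0],[0,0,0]],[[0,0.05,0],[0,0,0]],[[0,0.04,0],[0,0,0]],[[0,0.03,0],[0,0,0]],[[0,0.018,0],[0,0,0]],[[0,0,0],[0,0,0]],[[0,0,0],[0,0,0]]]'
python3 - <<'E'
from h import *
st();im=robot.snapshot('wrist')[:,:,::-1]; cv2.imwrite('pics/w12.png',im); np.save('w12.npy',robot.camera_model('wrist')['pose'])
t=robot.snapshot('top')[:,:,::-1]; cv2.imwrite('pics/top3.png',t)
s=robot.snapshot('scene')[:,:,::-1]; cv2.imwrite('pics/scene3.png',s)
c=np.zeros((600,800,3),np.uint8); c[:315,:420]=cv2.resize(im,(420,315))
a=crop(t,185,160,315,240,5); a=a[:,:]; c[200:600,150:800]=a; c[:315,:420]=cv2.resize(im,(420,315)) if False else c[:315,:420]
c[:200,:267]=cv2.resize(im,(267,200)); c[:200,267:]=0; c[:200,300:566]=cv2.resize(s[120:320,200:466],(266,200))
cv2.imwrite('pics/c5.png',c)
E
```

```text
clock: 40.75
tool_pos: [0.4886, -0.4567, 0.0068]
tcp_rot: [0.001, 0.738, 0.675, 0.0]
contact_force: [0.3, -0.5, -0.2]
grip_width: 0.801
grip_force: 0.0
clock: 41.25
tool_pos: [0.4886, -0.4568, 0.0073]
tcp_rot: [0.001, 0.738, 0.675, 0.0]
contact_force: [-0.8, 0.5, 7.0]
grip_width: 0.497
grip_force: 62.8
clock: 42.5
tool_pos: [0.5571, -0.1433, 0.1447]
tcp_rot: [-0.001, 0.708, 0.707, -0.0]
contact_force: [-0.2, -0.6, -1.0]
grip_width: 0.499
grip_force: 61.8
clock: 43.62
tool_pos: [0.5827, 0.1402, 0.145]
tcp_rot: [0.0, 0.709, 0.706, -0.001]
contact_force: [-0.1, 0.3, -2.3]
grip_width: 0.497
grip_force: 61.8
t 43.62 p [0.5827 0.1402 0.145 ] yaw 89.8 tilt [-0.001 -0.001 -1.   ] F [-0.1  0.3 -2.3] w 0.497 gf 61.8 q [ 0.12  0.53 -0.6   1.72  0.35  1.   -0.61]
```

View pics/c5.png

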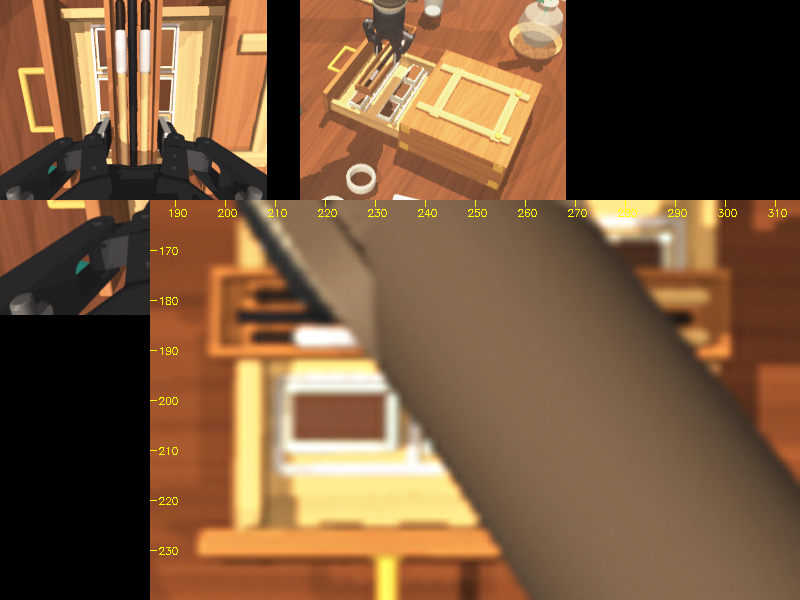

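The tray is held square over the drawer, its ends at cols 197 and 301 and rows 173–191 at both ends.

Run:
```python
from h import *
m=robot.camera_model("top")
for p in [(197,173),(197,191),(301.3,173),(301.3,191)]: print(onz(m,p,.16)[:2].round(4))
```

```text
[0.6032 0.2687]
[0.5579 0.2675]
[0.6047 0.0084]
[0.5593 0.0083]
```

```bash
python3 -m crank '[[[0,0.004,-0.03],[0,0,0]],[[0,0,-0.03],[0,0,0]],[[0,0,-0.02],[0,0,0]],[[0,0,-0.009],[0,0,0]],[[0,0,-0.002],[0,0,0]],[[0,0,0],[0,0,0]],[[0,0,0],[0,0,0]]]'
python3 -m crank '[[[0,0,0],[0,0,0]],[[0,0,0],[0,0,0]],[[0,0,0],[0,0,0]]]' 0.66
python3 -m crank '[[[0,0,0.03],[0,0,0]],[[0,0,0.05],[0,0,0]],[[-0.02,0,0.05],[0,0,0]],[[-0.05,0,0],[0,0,0]],[[-0.05,0,0],[0,0,0]],[[-0.035,0,0],[0,0,0]],[[0,0,0],[0,0,0]],[[0,0,0],[0,0,0]]]' 0.66
python3 -c "
from h import *
st();t=robot.snapshot('top')[:,:,::-1];cv2.imwrite('pics/top4.png',t);s=robot.snapshot('scene')[:,:,::-1];cv2.imwrite('pics/scene4.png',s)
"
```

```text
clock: 44.65
tool_pos: [0.5832, 0.1462, 0.0552]
tcp_rot: [0.0, 0.708, 0.706, 0.001]
contact_force: [-0.1, -0.3, -2.1]
grip_width: 0.5
grip_force: 61.8
clock: 45.02
tool_pos: [0.5829, 0.146, 0.0546]
tcp_rot: [0.0, 0.708, 0.706, 0.0]
contact_force: [0.3, 0.2, -0.1]
grip_width: 0.658
grip_force: 0.0
clock: 46.02
tool_pos: [0.4286, 0.146, 0.1848]
tcp_rot: [0.0, 0.708, 0.706, 0.001]
contact_force: [0.1, -0.0, 0.6]
grip_width: 0.66
grip_force: 0.0
t 46.02 p [0.4286 0.146  0.1848] yaw 89.8 tilt [ 0.001  0.    -1.   ] F [ 0.1 -0.   0.6] w 0.66 gf 0.0 q [ 0.19  0.24 -0.71  2.02  0.2   0.95 -0.63]
```

Run:
```python
from h import *
m=robot.camera_model("top"); t=cv2.imread("pics/top4.png")[:,:,::-1].astype(int); t1=cv2.imread("pics/top2.png")[:,:,::-1].astype(int)
d=np.abs(t-t1).sum(2)
print(proj(m,[[.561,.271,.068],[.605,.271,.068],[.561,.013,.068],[.605,.013,.068]]).round(1))
for c in (202,204,206,209,292,295,297,298): print(c,[(r) for r in range(165,215) if d[r,c]>70])
for r in (180,183,186,189): print(r,d[r,193:212],d[r,288:308])
```

```text
[[202.  194.3]
 [202.4 178.1]
 [298.4 194.8]
 [298.5 178.6]]
202 [182, 183, 184, 185, 186, 187, 188, 189, 190, 191, 192, 193, 195, 196]
204 [179, 180, 181, 182, 183, 184, 185, 186, 187, 188, 189, 190, 191, 192, 193, 194, 195, 196]
206 [179, 180, 181, 182, 183, 184, 185, 186, 187, 188, 189, 190, 191, 192, 193, 194, 195, 196]
209 [179, 180, 181, 182, 183, 184, 185, 187, 188, 189, 190, 191, 192, 193]
292 [179, 180, 181, 182, 186, 187, 188, 189, 190, 193, 194, 195, 196, 213, 214]
295 [180, 181, 182, 183, 184, 185, 186, 187, 188, 189, 190, 191, 192, 193, 194, 195, 196, 211, 212, 213, 214]
297 [173, 174, 175, 176, 177, 180, 181, 182, 183, 184, 185, 186, 187, 188, 189, 190, 191, 192, 193, 194, 195, 196, 198, 199, 200, 201, 202, 203, 204, 205, 206, 207, 208, 211, 212, 213, 214]
298 [165, 166, 167, 172, 173, 174, 175, 176, 177, 195, 198, 199, 200, 201, 202, 203, 204, 205, 206, 207, 208, 211]
180 [ 13  14   5  14  15  17  19  55 116  42 158 191 193 167  65  70  76 124
 141] [135 206 258 225  98  89 121 113  89  84  20  37  43  42  44  41  41  10
  28  34]
183 [ 19  16   8  12  14  17  22  69 107  74 325 355 326 276 111  50 117 196
 197] [ 22  24  23  18  27 125 187 138 114 110  37  37  47  42  49  47  39   3
  59  68]
186 [ 16   8   8  16  18  12  21  72 104  75 329 365 338 295 112  60  61  67
  73] [ 89  85  80  78  89 114 136 122 113 111  59  16  42  40  41  44  35   5
  46  65]
189 [ 16   6  12  18  17  15  21  76 109  73 319 343 353 369 234 140 209 240
 252] [360 354 306 212 123  95 119 127 115 106  59  26  53  50  49  43  48  39
   2  56]
```

The tray sits square (rows 179–194 at both ends) but about 3 mm to the left. I'll regrip it and move it right.

```bash
python3 -m crank '[[[0.035,0,0],[0,0,0]],[[0.05,0,0],[0,0,0]],[[0.05,0,0],[0,0,0]],[[0.02,0,-0.03],[0,0,0]],[[0,0,-0.05],[0,0,0]],[[0,0,-0.04],[0,0,0]],[[0,0,-0.01],[0,0,0]],[[0,0,0],[0,0,0]]]' 0.7
python3 -m crank '[[[0,0,0],[0,0,0]],[[0,0,0],[0,0,0]],[[0,0,0],[0,0,0]],[[0,0,0],[0,0,0]]]' 0.2
python3 -m crank '[[[0,0,0.004],[0,0,0]],[[0,-0.0035,0],[0,0,0]],[[0,0,0],[0,0,0]],[[0,0,0],[0,0,0]],[[0,0,-0.0045],[0,0,0]],[[0,0,0],[0,0,0]],[[0,0,0],[0,0,0]]]'
python3 -m crank '[[[0,0,0],[0,0,0]],[[0,0,0],[0,0,0]],[[0,0,0],[0,0,0]]]' 0.68
python3 -m crank '[[[0,0,0.03],[0,0,0]],[[0,0,0.05],[0,0,0]],[[-0.02,0,0.05],[0,0,0]],[[-0.05,0,0],[0,0,0]],[[-0.05,0,0],[0,0,0]],[[-0.037,0,0],[0,0,0]],[[0,0,0],[0,0,0]],[[0,0,0],[0,0,0]]]' 0.35
python3 - <<'E'
from h import *
st();t=robot.snapshot('top');cv2.imwrite('pics/top5.png',t[:,:,::-1]);t=t.astype(int); t1=cv2.imread("pics/top2.png")[:,:,::-1].astype(int)
d=np.abs(t-t1).sum(2)
for c in (204,206,209,292,295): print(c,[(r) for r in range(165,215) if d[r,c]>70])
for r in (180,183,186,189): print(r,d[r,193:212],d[r,288:308])
E
```

```text
clock: 47.12
tool_pos: [0.583, 0.1462, 0.0542]
tcp_rot: [-0.0, 0.708, 0.706, -0.0]
contact_force: [0.0, 0.4, -0.0]
grip_width: 0.698
grip_force: 0.0
clock: 47.62
tool_pos: [0.5841, 0.1464, 0.0564]
tcp_rot: [0.001, 0.708, 0.706, 0.002]
contact_force: [-0.5, 0.6, 7.5]
grip_width: 0.495
grip_force: 62.1
clock: 48.5
tool_pos: [0.5854, 0.1426, 0.0564]
tcp_rot: [0.002, 0.708, 0.706, 0.002]
contact_force: [0.3, -3.1, 14.7]
grip_width: 0.493
grip_force: 63.1
clock: 48.88
tool_pos: [0.5824, 0.1426, 0.0535]
tcp_rot: [-0.0, 0.708, 0.706, -0.0]
contact_force: [-0.4, -0.2, 0.0]
grip_width: 0.685
grip_force: 0.0
clock: 49.88
tool_pos: [0.4265, 0.1424, 0.1841]
tcp_rot: [0.0, 0.708, 0.706, 0.0]
contact_force: [0.0, -0.1, 0.0]
grip_width: 0.351
grip_force: 0.0
t 49.88 p [0.4265 0.1424 0.1841] yaw 89.8 tilt [ 0.001  0.    -1.   ] F [ 0.  -0.1  0. ] w 0.351 gf 0.0 q [ 0.21  0.24 -0.73  2.02  0.2   0.94 -0.62]
204 [179, 180, 181, 182, 183, 184, 185, 186, 187, 188, 189, 190, 191, 192, 193, 194, 195]
206 [179, 180, 181, 182, 183, 184, 185, 186, 187, 188, 189, 190, 191, 192, 193, 194, 195]
209 [179, 180, 1
[... 212 characters left out ...]
, 192, 193, 194, 195, 212, 213, 214]
180 [ 15  14   8  11  17  16  14  15   8 107 178 250 308 279 162  50  78 134
 160] [208 264 309 278 138 153 206 217 194  99 107 137  57  42  42  40  39   9
  28  33]
183 [ 20  16   9  13  14  16  17  17   8 118 201 294 356 293 161  65 132 217
 281] [ 24  23  23  18  30  46  29 175 163  99  91 127  55  42  47  50  41   2
  56  70]
186 [ 18   8   9  16  19  14  19  25   8 122 201 291 351 319 229 185 237 229
 236] [312 283 268 236 173 124 127 130 137 114  48  98  52  40  42  42  36   7
  45  63]
189 [ 19   6  12  18  17  14  16  23   9 123 205 293 341 286 154 103 131 104
 101] [142 148 158 158 127  86 119 150 152 115  44  98  67  46  48  41  47  38
   3  54]
```

```bash
python3 -m crank '[[[-0.002,0,-0.04],[0,0,0]],[[0,0,-0.05],[0,0,0]],[[0,0,-0.03],[0,0,0]],[[0,0,-0.012],[0,0,0]],[[0,0,0],[0,0,0]],[[0,0,0],[0,0,0]]]' 0.35
python3 -m crank '[[[0,0,0],[0,0,0]],[[0,0,0],[0,0,0]],[[0,0,0],[0,0,0]],[[0,0,0],[0,0,0]]]' 0
python3 -m crank '[[[0.004,0,0],[0,0,0]],[[0.008,0,0],[0,0,0]],[[0.012,0,0],[0,0,0]],[[0.014,0,0],[0,0,0]],[[0.014,0,0],[0,0,0]],[[0.014,0,0],[0,0,0]],[[0.014,0,0],[0,0,0]],[[0.012,0,0],[0,0,0]],[[0.008,0,0],[0,0,0]],[[0.004,0,0],[0,0,0]]]'
python3 -c "from h import *;st();cv2.imwrite('pics/scene5.png',robot.snapshot('scene')[:,:,::-1])"
```

```text
clock: 50.68
tool_pos: [0.4246, 0.1429, 0.0528]
tcp_rot: [0.0, 0.708, 0.706, 0.001]
contact_force: [-0.1, -0.5, 0.6]
grip_width: 0.351
grip_force: 0.0
clock: 51.18
tool_pos: [0.4251, 0.1427, 0.0531]
tcp_rot: [0.001, 0.708, 0.706, 0.001]
contact_force: [1.1, -0.7, 6.6]
grip_width: 0.09
grip_force: 58.5
clock: 52.42
tool_pos: [0.5284, 0.1437, 0.0532]
tcp_rot: [0.0, 0.708, 0.706, 0.001]
contact_force: [-2.2, 2.8, 6.1]
grip_width: 0.09
grip_force: 59.1
t 52.42 p [0.5284 0.1437 0.0532] yaw 89.9 tilt [ 0.002  0.002 -1.   ] F [-2.2  2.8  6.1] w 0.09 gf 59.1 q [ 0.09  0.57 -0.58  1.92  0.44  0.77 -0.74]
```

```bash
python3 -m crank '[[[0.004,0,0],[0,0,0]],[[0.008,0,0],[0,0,0]],[[0.012,0,0],[0,0,0]],[[0.014,0,0],[0,0,0]],[[0.014,0,0],[0,0,0]],[[0.014,0,0],[0,0,0]],[[0.014,0,0],[0,0,0]],[[0.01,0,0],[0,0,0]],[[0.005,0,0],[0,0,0]],[[0,0,0],[0,0,0]]]'
python3 -m crank '[[[0.004,0,0],[0,0,0]],[[0.004,0,0],[0,0,0]],[[0,0,0],[0,0,0]]]'
python3 -m crank '[[[0.003,0,0],[0,0,0]],[[0.003,0,0],[0,0,0]],[[0,0,0],[0,0,0]],[[0,0,0],[0,0,0]]]'
```

```text
clock: 53.72
tool_pos: [0.6239, 0.1448, 0.0533]
tcp_rot: [-0.0, 0.708, 0.707, 0.002]
contact_force: [1.8, 5.2, 3.0]
grip_width: 0.091
grip_force: 58.8
clock: 54.1
tool_pos: [0.6314, 0.1449, 0.0532]
tcp_rot: [-0.0, 0.708, 0.707, 0.002]
contact_force: [0.1, 4.9, 4.3]
grip_width: 0.089
grip_force: 59.0
clock: 54.6
tool_pos: [0.6352, 0.1449, 0.0532]
tcp_rot: [-0.001, 0.707, 0.707, 0.0]
contact_force: [-8.5, 3.5, 9.6]
grip_width: 0.09
grip_force: 59.7
```

```bash
python3 -m crank '[[[0.002,0,0],[0,0,0]],[[0,0,0],[0,0,0]]]'
python3 -m crank '[[[-0.003,0,0],[0,0,0]],[[0,0,0],[0,0,0]],[[0,0,0],[0,0,0]]]' 0.35
python3 -m crank '[[[0,0,0.03],[0,0,0]],[[0,0,0.06],[0,0,0]],[[-0.03,-0.02,0.06],[0,0,0]],[[-0.05,-0.05,0],[0,0,0]],[[-0.05,-0.06,0],[0,0,0]],[[-0.04,-0.06,0],[0,0,0]],[[-0.03,-0.04,0],[0,0,0]],[[0,0,0],[0,0,0]],[[0,0,0],[0,0,0]]]'
python3 - <<'E'
from h import *
st();t=robot.snapshot('top');cv2.imwrite('pics/top6.png',t[:,:,::-1]);cv2.imwrite('pics/scene6.png',robot.snapshot('scene')[:,:,::-1])
m=robot.camera_model('top'); print("expect panel x .671-.685 rows",proj(m,[[.671,.2,.088],[.685,.2,.088],[.6305,.11,.07]]).round(1))
t0=cv2.imread("pics/top0.png")[:,:,::-1]
print([tuple(int(v) for v in t[r,222]) for r in range(140,162,2)])
# bar row
print([(r,tuple(int(v) for v in t[r,245])) for r in range(150,180,3)])
d=np.abs(t.astype(int)-t0.astype(int)).max(2)
for n,b in dict(dish=(376,154,404,182),tape=(336,148,367,178),ink=(418,234,442,255),tube=(340,95,360,135),brush=(120,232,140,300),jar=(85,185,125,215),turq=(305,250,328,280),pink=(338,270,368,292)).items():
    print(n,(d[b[1]:b[3],b[0]:b[2]]>60).mean().round(3))
E
```

```text
clock: 54.85
tool_pos: [0.6352, 0.1448, 0.0532]
tcp_rot: [-0.002, 0.707, 0.707, -0.001]
contact_force: [-14.6, 3.3, 15.7]
grip_width: 0.089
grip_force: 60.3
clock: 55.22
tool_pos: [0.636, 0.1418, 0.0518]
tcp_rot: [0.0, 0.708, 0.706, -0.0]
contact_force: [-0.9, 0.2, -0.7]
grip_width: 0.356
grip_force: 0.0
clock: 56.35
tool_pos: [0.4606, -0.0595, 0.1958]
tcp_rot: [0.0, 0.708, 0.706, 0.0]
contact_force: [-0.4, 0.9, -0.1]
grip_width: 0.351
grip_force: 0.0
t 56.35 p [ 0.4606 -0.0595  0.1958] yaw 89.8 tilt [ 0.001  0.    -1.   ] F [-0.4  0.9 -0.1] w 0.351 gf 0.0 q [ 0.6   0.24 -0.67  1.98  0.18  0.98 -0.15]
expect panel x .671-.685 rows [[228.4 152.5]
 [228.5 147.3]
 [262.4 168.9]]
[(219, 146, 76), (244, 162, 77), (237, 150, 72), (177, 105, 51), (239, 155, 73), (241, 156, 72), (155, 87, 41), (85, 49, 25), (93, 54, 28), (108, 56, 30), (167, 86, 45)]
[(150, (241, 154, 72)), (153, (99, 56, 28)), (156, (94, 54, 28)), (159, (174, 92, 47)), (162, (165, 86, 45)), (165, (166, 95, 44)), (168, (255, 243, 94)), (171, (160, 82, 43)), (174, (159, 83, 45)), (177, (162, 85, 43))]
dish 0.0
tape 0.0
ink 0.042
tube 0.0
brush 0.0
jar 0.0
turq 0.0
pink 0.553
```

Run:
```python
from h import *
def pk(f,b):
    t=cv2.imread(f).astype(int)[b[1]:b[3],b[0]:b[2]]; B,G,R=t[:,:,0],t[:,:,1],t[:,:,2]
    y,x=np.where((B-G>15)&(R>110)); return len(x), (x.mean()+b[0],y.mean()+b[1]) if len(x) else None
for f in ("scene0","scene1","scene6"): print(f,pk(f"pics/{f}.png",(130,225,180,270)))
for f in ("top0","top1","top5","top6"): print(f,pk(f"pics/{f}.png",(330,260,380,300)))
```

```text
scene0 (64, (np.float64(151.6875), np.float64(245.609375)))
scene1 (25, (np.float64(151.6), np.float64(248.96)))
scene6 (13, (np.float64(148.76923076923077), np.float64(250.76923076923077)))
top0 (292, (np.float64(352.64383561643837), np.float64(281.66438356164383)))
top1 (294, (np.float64(352.6530612244898), np.float64(281.6156462585034)))
top5 (295, (np.float64(352.6779661016949), np.float64(281.5864406779661)))
top6 (0, None)
```

```bash
python3 -c "
from plant import robot
print(robot.hand_in())"
```

```text
the job is handed in; nothing more can be done
None
```

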